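Lock a bench drive's hand lever out for service and shut its guard flap

ROBOT

A 7-joint arm with a two-finger parallel gripper is mounted at the origin on a cart in front of the work surface, level with it; the furniture and walls round the work are solid. World frame = base frame: x ahead of the robot, y to its left, z up, the work surface at z = 0. Lengths are in m, angles in rad, forces in N, time in s.
With the tool pointing down it reaches from about 0.35 to 0.9 m from the base axis. Payload 8.1 kg.
Tool frame: the origin (TCP) lies at the very end of the fingers, on their centre line; the grasp point (between the pads) lies 19 mm behind it (manip.grasp_offset is the distance from the TCP to the grasp point, in m); z points along the fingers, y is the line along which they close (so a half turn about z gives the same grasp; the last joint's range is limited). The gripper opens to 85 mm and grips with 20 to 120 N. Pads are 22 mm wide; open, the fingers measure 114 mm over their backs; the gripper's body (76 mm by 85 mm) begins 54 mm behind the grasp point. The pads swing forward as they close: fully open they stand 13 mm farther back than shut.
Start: joints at [-1.359, 0.434, 0.025, 1.573, -0.012, 1.134, -0.075], TCP at [0.194, 0.594, 0.231] pointing down, gripper open.
Joint ranges: [-2.62, 2.62], [-0.44, 2.09], [-1.27, 1.32], [0.08, 2.57], [-1.32, 4.46], [0.12, 2], [-2.74, 2.74]. Speed limits (rad/s): [2.22, 2.22, 3.01, 3.01, 3.14, 3.14, 3.14].

INTERFACE

Orientations are given as a rotation vector (axis times angle).
In Python, from rig import readout, eyes, manip, nets gives the robot as it stands.
- The arm moves only by the tool arm_command, never from a script. Its argument "increments" is a list of rows, each a list of 5 numbers: the gripper command: -1 is fully open, 1 is shut, values between are in proportion, then the shift along the tool's x, y, z in cm, then the turn about the tool's z in rad. In form: [[claw, tx, ty, tz, twist], ...]. A call has 1 to 10 rows; each row shifts and turns the commanded pose from where the row before left it, along the tool's axes as they then stand; what a row does not reach is not made up. A row lasts 1/8 s, in which the tool goes at most 62.5 mm and 10.7 degrees, less where a joint would pass 70% of its speed; a pose out of reach is approached as far as the arm can. A call with a gripper value outside its range is refused whole. The fingers move at their own pace and stop on an object; "squeeze" is the grip in N (left out, the last holds). Time passes only in rows, so rows that do not move let the fingers close. It gives the time, the measured TCP pose, the force, the opening and the grip force at its end, in the units of the state.
- readout.observe(): the state, without advancing time (a new reading comes with each control period).
- eyes.get_image(name): name is "scene" or "side" or "wrist"; returns the picture (400x640x3 uint8, blue, green, red); there is no depth.
- eyes.camera_info(name): a dict with "K" (3x3 intrinsics, pixels), "world_from_camera" (4x4, takes a point from camera to world coordinates). Camera axes: x right, y down, z forward; pixel columns grow to the right and rows downward; lengths in m; the calibration is good to about 2 mm. The wrist camera is an equidistant fisheye: a pixel r from the principal point sees the ray r / f radians off the axis. A picture is of the moment at which its call begins: read the wrist's pose just before it. camera_info takes no time and is no camera call; for the wrist camera it gives the pose at the moment of the call.
- manip.close_job(): hands the job in; it is judged then, once.
Trained networks look in the newest picture that a camera, given by its name, has taken for a name from the list of things; names that differ only in an ending like _2 or _b are one class to them, and where a whole thing is asked for, a point or a joint stands for the part that bears it (a point fixed in the world has none). Each returns a list of dicts, best first, with "confidence" (0 to 1); they miss things now and then, are a little off and sometimes report something else, mostly with a low value. They report only what shows in the picture. A call takes as long as a camera call.
- nets.search_frame(camera, query): "rect" ([left, top, right, bottom] in pixels, round what is visible of it).
The state is a dict: "t": time; "joint_positions": joint angles; "joint_velocities": joint speeds; "joint_torque": joint torques, N m; "eef_pos": TCP position; "ee_rot": TCP orientation; "wrist_force": force on the tool from outside, world axes, zero at the start; "moment": the same for the moment, N m; "gripper_width": finger opening in m; "grasp_force": force on a finger pad.
Only numpy, scipy, OpenCV 4.12 (cv2) and the standard library are available. Lean on these libraries where they do the work, as an engineer would, in place of code of your own. Each camera call takes 0.05 s, during which the arm holds its last target. There are 200 camera calls.

TASK

Lock the bench drive out for service: lift the spring collar on the hand lever clear of the gate's tooth, push the lever away from the robot through the gate to its far end, and let the collar drop fully home behind the tooth. Then swing the guard flap over the empty part of the gate and press it shut until its tab catches under the rim. Let go of everything and leave the other things on the table where they are.

Things in the scene. Friction and masses are not known exactly. Their poses are not given: they have to be found in the camera images.
- unit: lever unit, a grey cast housing fixed to the table, base 150 (x) x 185 (y) x 12 mm. Origin on the table under the lever's pivot. +x: the way the lever must go (away from the robot, but for yaw); +y: the side of the flap's hinge. Front wall at x = -77 mm, 112 mm high; side walls at y = +-75 mm from x = -78 to +18 mm, 116 mm (+y) and 128 mm (-y) high
- lever_pivot (a point): the lever's pivot, 45 mm above the table; the lever turns about y here. Axes as unit. A gate plate stands at y = +22 and -22 mm, its round top 66 mm from the pivot
- tooth (a point): top of the two steel teeth (one on each gate plate), midway between them: 82 mm from the pivot, 0.38 rad to +x of upright. They stop the collar's cross bar. Axes as unit
- lever (a joint): lean of the lever from upright to the unit's +x, rad. Starts near upright; with the collar down the teeth stop it at about 0.17. Far position, collar home behind the teeth: 0.58 to the end stop at 0.64. It stays where it is left; 3 to 5 N at the collar moves it
- knob (a point): middle of the black knob on the lever's top, 34 mm across, 50 mm long, 245 mm from the pivot; its top is 264 mm from the pivot. The lever is a 12 mm steel rod. z points up along the lever, y along the pivot's axis
- collar_grip (a point): centre of the knurled aluminium sleeve of the collar on the lever, 38 mm across, 46 mm long; z up along the lever, y along the pivot. Collar down: 109 mm from the pivot. From 23 to 37 mm below this centre is the collar's cross bar, 22 mm wide, 60 mm long in y. The knob is in the way straight above: grip along y, tool tilted, its back towards the robot
- collar (a joint): lift of the collar along the lever, m: 0 home (down), end stop 0.030. A spring draws it down with 3 N at 0, 5 N at the top. It clears the teeth when lifted 0.013 or more (aim higher); let go behind them it drops to 0. Its round sleeve can turn between fingers that grip it along y, as the lever swings
- flap (a joint): opening of the guard flap, rad: 0 shut (flat), 1.57 upright, 2.4 its stop, leaning outwards to +y. Turns about flap_hinge. A stiff hinge holds it wherever left; 1 to 2 N at the edge moves it. It strikes the lever unless that is in its far position. The tab meets the rim at about 0.1; some 4 to 8 N down near the free edge snaps it under, to 0
- flap_hinge (a point): middle of the flap's hinge line, which runs along the unit's x, 122 mm above the table, at x = -31.5, y = +72 mm of the unit. Axes as unit
- flap_edge (a point): middle of the flap's free edge. The flap is an aluminium plate 87 mm (along the hinge) x 132 mm (hinge to edge), 4 mm thick; a steel spring tab 32 mm wide stands 10 mm out of the edge. y axis: from edge to hinge; z: normal of the face that is on top when shut, outside (+y of the unit) when open
- rim (a point): middle of the rim, a steel bead 8 mm thick and 70 mm long in x on the housing's -y wall, 128.5 mm above the table; the tab catches under it. Axes as unit
- cone_a_mid (a point): tapered bearing cone, 50 mm across, 18 mm high, lying in front of the lever unit; point on its axis or middle, 10 mm above its underside; leave it alone
- cone_b_mid (a point): second such bearing cone; point on its axis or middle, 10 mm above its underside; leave it alone
- oil_mid (a point): oil bottle with a pointed cap, 54 mm across, 172 mm tall, standing; point on its axis or middle, 10 mm above its underside; leave it alone
- grease_mid (a point): grease tin, 68 mm across, 71 mm high, standing; point on its axis or middle, 10 mm above its underside; leave it alone
- driver_mid (a point): screwdriver, 214 mm long, lying; point on its axis or middle, 10 mm above its underside; leave it alone
- hammer_mid (a point): mallet, 282 mm long, lying at the right; point on its axis or middle, 10 mm above its underside; leave it alone
- brush_mid (a point): flat parts brush, 196 mm long, lying at the left; point on its axis or middle, 10 mm above its underside; leave it alone

How it is judged:
On the way, in this order (a step that is already met when the one before it is completed fails the run):
1. the collar is lifted at least 10 mm while the lever is still on the near side of the tooth (value of joint collar above 0.01 m and value of joint lever below 0.3 rad), for 0.1 s.
2. the lever is through the gate and the collar has dropped home behind the tooth, the flap still open (value of joint lever above 0.56 rad and value of joint collar below 0.003 m and value of joint flap above 0.3 rad), for 0.2 s.
At the end, for the whole second after the job is handed in: the lever leans at least 0.56 rad to the far side, the collar is within 3 mm of fully down behind the tooth, and the flap is shut to within 0.03 rad, its tab under the rim (value of joint lever above 0.56 rad and value of joint collar below 0.003 m and value of joint flap below 0.03 rad); the robot touches nothing.
It fails at once if one of the other things is moved more than 30 mm (distance of any of cone_a_mid, cone_b_mid, oil_mid, grease_mid, driver_mid, hammer_mid, brush_mid from where it was at the start of the episode above 0.03 m).
It also fails if it takes over 66 s, if anything falls off the work surface, if the arm or the gripper's body presses on something with over 40 N, if the wrist force passes 120 N, or if a joint passes its speed limit or range.

## Working session

There is one attempt and no reset: what is moved stays moved. The work goes in short steps, Python scripts to look and compute and a tool call to move; the robot and the scene stay as the last step left them, time stands still between calls to the robot, and variables do not carry over. Pictures are saved under pics/ and viewed, at most 10 in all, crops included, and the job is handed in when it is done.

Besides the shell and the picture viewer there is one more tool, called after "Emit:" as name(argument=value, ...) on one line, values as JSON. arm_command: Moves the arm, as the interface text tells. Its arguments: {"type":"object","properties":{"increments":{"type":"array"},"squeeze":{"type":"number"}},"required":["increments"]}

```bash
ls; mkdir -p pics; python3 - <<'E'
from rig import readout, eyes, manip, nets
import cv2,numpy as np
s=readout.observe()
for k in('t','eef_pos','ee_rot','wrist_force','gripper_width'):print(k,s[k])
for c in('scene','side'):
    im=eyes.get_image(c);cv2.imwrite(f'pics/{c}0.png',im)
    i=eyes.camera_info(c);print(c,np.round(i['K'],1).tolist(),np.round(i['world_from_camera'],3).tolist())
    for q in('unit','knob','collar_grip','flap','rim','oil_mid'):
        print(q,[(np.round(d['rect']).tolist(),round(d['confidence'],2)) for d in nets.search_frame(c,q)[:2]])
print(manip.grasp_offset)
E
```

```text
pics
t 0.0
eef_pos [0.19341034 0.59378124 0.23050067]
ee_rot [-4.92490946e-01 -3.10265524e+00  2.54225297e-03]
wrist_force [-0.03434429  0.4808081  -1.02296221]
gripper_width 0.08521951204679774
scene [[485.9, 0.0, 308.5], [0.0, 485.9, 193.5], [0.0, 0.0, 1.0]] [[0.84, -0.325, 0.435, -0.127], [-0.543, -0.52, 0.659, -1.061], [0.012, -0.79, -0.613, 1.139], [0.0, 0.0, 0.0, 1.0]]
unit [([256.0, 160.0, 337.0, 256.0], 0.64)]
knob [([294.0, 162.0, 311.0, 213.0], 0.61)]
collar_grip [([294.0, 192.0, 312.0, 214.0], 0.81), ([257.0, 163.0, 290.0, 207.0], 0.41)]
flap [([256.0, 160.0, 290.0, 206.0], 0.86), ([289.0, 181.0, 306.0, 206.0], 0.37)]
rim [([254.0, 158.0, 334.0, 262.0], 0.64)]
oil_mid []
side [[369.8, 0.0, 319.9], [0.0, 369.8, 199.8], [0.0, 0.0, 1.0]] [[-0.866, -0.356, 0.35, 0.066], [-0.499, 0.593, -0.632, 0.784], [0.017, -0.722, -0.691, 1.065], [0.0, 0.0, 0.0, 1.0]]
unit [([290.0, 167.0, 343.0, 255.0], 0.96)]
knob [([307.0, 166.0, 322.0, 215.0], 0.85), ([307.0, 195.0, 315.0, 215.0], 0.38)]
collar_grip [([308.0, 195.0, 315.0, 216.0], 0.73)]
flap [([299.0, 213.0, 327.0, 225.0], 0.75)]
rim [([291.0, 167.0, 339.0, 252.0], 0.87)]
oil_mid [([294.0, 164.0, 310.0, 199.0], 0.83)]
0.0187
```

```bash
python3 - <<'E'
import cv2,numpy as np
a=cv2.imread('pics/scene0.png')[110:310,190:450];b=cv2.imread('pics/side0.png')[120:300,240:400]
a=cv2.resize(a,(780,600),interpolation=cv2.INTER_CUBIC);b=cv2.resize(b,(640,720)[:2],interpolation=cv2.INTER_CUBIC)
b=cv2.resize(cv2.imread('pics/side0.png')[130:280,220:420],(800,600),interpolation=cv2.INTER_CUBIC)
cv2.imwrite('pics/a.png',a);cv2.imwrite('pics/b.png',b)
E
```

```text
(no output)
```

View pics/a.png

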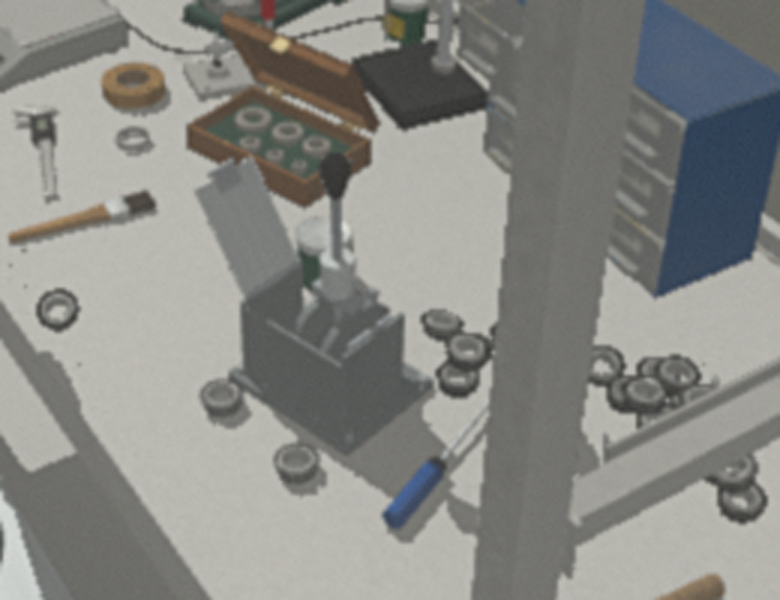

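View pics/b.png

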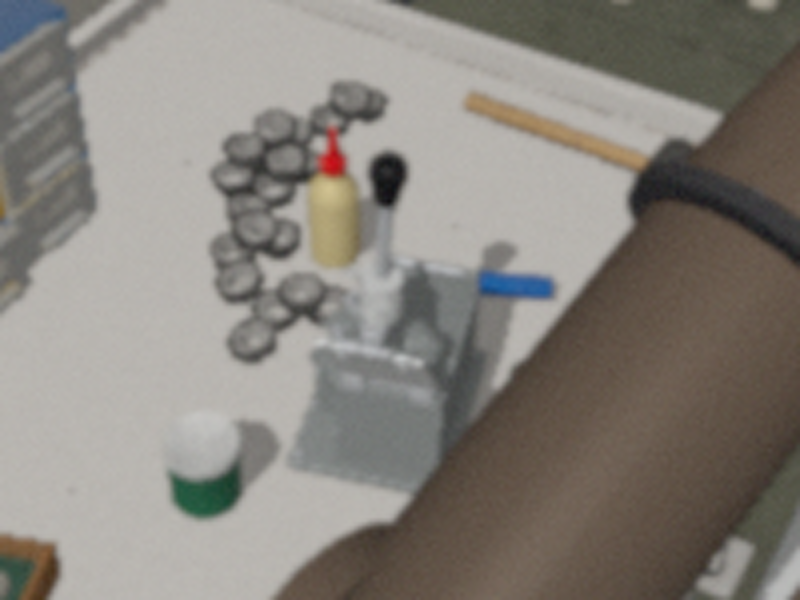

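```bash
cat > h.py <<'E'
from rig import readout, eyes, manip, nets
import numpy as np, cv2
from scipy.spatial.transform import Rotation as R
def ray(c,u,v,i=None):
    i=i or eyes.camera_info(c);K=np.array(i['K']);T=np.array(i['world_from_camera'])
    d=T[:3,:3]@np.linalg.solve(K,[u,v,1]);return T[:3,3],d/np.linalg.norm(d)
def atz(c,u,v,z):
    o,d=ray(c,u,v);return o+d*(z-o[2])/d[2]
def tri(l):
    A=0;b=0
    for c,u,v in l:
        o,d=ray(c,u,v);P=np.eye(3)-np.outer(d,d);A=A+P;b=b+P@o
    return np.linalg.solve(A,b)
def proj(c,p):
    i=eyes.camera_info(c);T=np.linalg.inv(np.array(i['world_from_camera']));q=T[:3,:3]@p+T[:3,3];q=np.array(i['K'])@q;return q[:2]/q[2]
E
python3 - <<'E'
from h import *
np.set_printoptions(precision=4,suppress=True)
a=lambda x,y:(190+x/3,110+y/3)
b=lambda x,y:(220+x/4,130+y/4)
print('knob',tri([('scene',*a(334,174)),('side',*b(388,174))]))
print('collar',tri([('scene',*a(341,282)),('side',*b(378,298))]))
for n,p in dict(near=(348,454),left=(232,377),right=(432,385)).items(): print(n,atz('scene',*a(*p),0.005))
for n,p in dict(frontleft=(415,490),backleft=(292,465)).items(): print(n,atz('side',*b(*p),0.005))
print('flap corners scene@', [tri([('scene',*a(*p)),('side',*b(*q))]) for p,q in [((197,190),(0,0))]])
print('oil',atz('side',*b(335,258),0),'tin',atz('side',*b(203,505),0))
E
```

```text
knob [ 0.5285 -0.0287  0.2888]
collar [ 0.5373 -0.0288  0.1425]
near [ 0.4776 -0.138   0.005 ]
left [0.4312 0.0345 0.005 ]
right [ 0.6167 -0.0977  0.005 ]
frontleft [0.4536 0.0458 0.005 ]
backleft [0.5646 0.0782 0.005 ]
flap corners scene@ [array([0.5802, 0.1306, 0.3625])]
oil [ 0.6801 -0.1831  0.    ] tin [0.6105 0.154  0.    ]
```

Emit:
arm_command(increments=[[-1, 0, 0, -6, 0], [-1, -2, -1, -5, 0], [-1, -5, -3.3, -2, 0], [-1, -5, -3.3, -2, 0], [-1, -5, -3.3, -2, 0], [-1, -5, -3.3, -2, 0], [-1, -5, -3.3, -2, 0], [-1, -5, -3.3, -2, 0], [-1, -5, -3.3, -2, 0], [-1, -5, -3.3, -2, 0]])

```text
t: 1.95
eef_pos: [0.5057, 0.2059, 0.5006]
ee_rot: [0.492, 3.102, 0.001]
wrist_force: [1.5, 0.9, -0.5]
gripper_width: 0.0855
grasp_force: 0.0
```

Emit:
arm_command(increments=[[-1, -4, -3, -2, 0], [-1, 0, 0, 0, -0.18], [-1, 0, 0, 0, -0.18], [-1, 0, 0, 0, -0.18], [-1, 0, 0, 0, -0.05], [-1, 0, 0, -5, 0], [-1, 0, 0, -5, 0]])

```text
t: 2.82
eef_pos: [0.5337, 0.1665, 0.6201]
ee_rot: [-0.43, 3.109, 0.001]
wrist_force: [-74.0, -25.3, 2.0]
gripper_width: 0.0853
grasp_force: 0.0
```

```bash
python3 - <<'E'
from h import *
np.set_printoptions(precision=3,suppress=True)
s=readout.observe();print(s['t'],s['joint_positions'],s['eef_pos']);print(R.from_rotvec(s['ee_rot']).as_matrix())
E
```

```text
2.825 [-0.576  0.304  0.313  0.843 -0.102  2.003  1.526] [0.534 0.167 0.62 ]
[[-0.962 -0.272  0.003]
 [-0.272  0.962  0.001]
 [-0.003  0.    -1.   ]]
```

Emit:
arm_command(increments=[[-1, 0, 0, 0, 0]])

```text
t: 2.95
eef_pos: [0.5351, 0.1669, 0.6224]
ee_rot: [-0.429, 3.102, 0.003]
wrist_force: [-0.5, 0.0, -0.0]
gripper_width: 0.0856
grasp_force: 0.0
```

```bash
python3 - <<'E'
from h import *
np.set_printoptions(precision=3,suppress=True)
s=readout.observe();print(s['t'],s['joint_positions'],s['joint_torque'],s['eef_pos'],s['wrist_force'],s['moment']);print(R.from_rotvec(s['ee_rot']).as_matrix())
E
```

```text
2.95 [-0.576  0.304  0.314  0.838 -0.102  2.001  1.526] [ -0.388 -55.505   2.801 -33.568  -0.238  -0.639   0.091] [0.535 0.167 0.622] [-0.468  0.049 -0.036] [-0.055  0.06  -0.012]
[[-0.962 -0.272  0.01 ]
 [-0.272  0.962  0.003]
 [-0.011  0.    -1.   ]]
```

Emit:
arm_command(increments=[[-1, 0, 0, -1, 0], [-1, 0, 0, -1, 0], [-1, 0, 0, 0, 0]])

```text
t: 3.32
eef_pos: [0.5296, 0.1654, 0.6269]
ee_rot: [-0.429, 3.096, 0.004]
wrist_force: [1.3, -0.1, -0.1]
gripper_width: 0.0854
grasp_force: 0.0
```

```bash
cat >> h.py <<'E'
np.set_printoptions(precision=3,suppress=True)
def st():
    s=readout.observe();print(s['t'],s['joint_positions'],s['eef_pos'],s['wrist_force']);print(R.from_rotvec(s['ee_rot']).as_matrix());return s
E
python3 -c "
from h import *
st()"
```

```text
3.325 [-0.615  0.292  0.372  0.847 -0.117  2.002  1.538] [0.53  0.165 0.627] [ 1.337 -0.063 -0.084]
[[-0.962 -0.272  0.015]
 [-0.272  0.962  0.005]
 [-0.016  0.001 -1.   ]]
```

Emit:
arm_command(increments=[[-1, -1, 0, -3, 0], [-1, -1.5, 0, -5, 0], [-1, -1.7, 0, -5.8, 0], [-1, -1.7, 0, -5.8, 0]])

```text
t: 3.82
eef_pos: [0.5392, 0.1665, 0.6978]
ee_rot: [-0.406, 2.935, 0.045]
wrist_force: [0.3, 1.1, -0.8]
gripper_width: 0.0855
grasp_force: 0.0
```

```bash
python3 -c "
from h import *
st()"
```

```text
3.825 [-0.64   0.265  0.423  0.712 -0.131  2.002  1.54 ] [0.539 0.167 0.698] [ 0.268  1.113 -0.811]
[[-0.947 -0.272  0.171]
 [-0.267  0.962  0.054]
 [-0.18   0.005 -0.984]]
```

Emit:
arm_command(increments=[[-1, -2.8, 0, -5.3, 0], [-1, -3.2, 0, -5, 0], [-1, -3.6, 0, -4.8, 0], [-1, -4, 0, -4.5, 0], [-1, -4.4, 0, -4.2, 0]])

```text
t: 4.45
eef_pos: [0.5917, 0.1784, 0.7848]
ee_rot: [-0.375, 2.706, 0.094]
wrist_force: [-0.9, -0.1, 0.1]
gripper_width: 0.0854
grasp_force: 0.0
```

```bash
python3 -c "
from h import *
st()"
```

```text
4.45 [-0.555  0.341  0.441  0.403 -0.217  2.002  1.545] [0.592 0.178 0.785] [-0.875 -0.059  0.074]
[[-0.882 -0.274  0.384]
 [-0.247  0.962  0.119]
 [-0.402  0.011 -0.916]]
```

Emit:
arm_command(increments=[[-1, -1, 0, -5.9, 0], [-1, -1, 0, -5.9, 0], [-1, -1, 0, -5.9, 0], [-1, -1, 0, -5.9, 0]])

```text
t: 4.95
eef_pos: [0.4956, 0.1474, 0.8772]
ee_rot: [-0.353, 2.552, 0.124]
wrist_force: [-0.6, 0.4, -0.4]
gripper_width: 0.0853
grasp_force: 0.0
```

```bash
python3 -c "
from h import *
st()"
```

```text
4.95 [-0.815  0.152  0.664  0.442 -0.173  2.002  1.543] [0.496 0.147 0.877] [-0.554  0.416 -0.424]
[[-0.811 -0.275  0.516]
 [-0.224  0.961  0.161]
 [-0.54   0.015 -0.842]]
```

Emit:
arm_command(increments=[[-1, -2.5, 0, -5.5, 0], [-1, -2.5, 0, -5.5, 0], [-1, -2.5, 0, -5.5, 0], [-1, -2.5, 0, -5.5, 0]])

```text
t: 5.45
eef_pos: [0.4409, 0.1277, 0.952]
ee_rot: [-0.329, 2.388, 0.151]
wrist_force: [-1.1, 1.7, 0.1]
gripper_width: 0.0857
grasp_force: 0.0
```

```bash
python3 -c "
from h import *
st()"
```

```text
5.45 [-1.298  0.055  1.099  0.375 -0.115  2.002  1.538] [0.441 0.128 0.952] [-1.147  1.654  0.121]
[[-0.715 -0.277  0.641]
 [-0.194  0.961  0.199]
 [-0.671  0.018 -0.741]]
```

Emit:
arm_command(increments=[[-1, 1.6, -0.6, 1.4, 0], [-1, 3.2, -1.2, 2.8, 0], [-1, 3.2, -1.2, 2.8, 0], [-1, 3.2, -1.2, 2.8, 0], [-1, 3.2, -1.2, 2.8, 0], [-1, 3.2, -1.2, 2.8, 0], [-1, 3.2, -1.2, 2.8, 0], [-1, 3.2, -1.2, 2.8, 0], [-1, 3.2, -1.2, 2.8, 0], [-1, 3.2, -1.2, 2.8, 0]])

```text
t: 6.7
eef_pos: [0.4119, 0.0386, 0.6334]
ee_rot: [-0.331, 2.438, 0.17]
wrist_force: [0.2, 0.7, 0.3]
gripper_width: 0.0858
grasp_force: 0.0
```

```bash
python3 -c "
from h import *
st()"
```

```text
6.7 [-0.41  -0.439  0.134  1.672  0.019  1.216  1.572] [0.412 0.039 0.633] [0.18  0.68  0.347]
[[-0.748 -0.279  0.602]
 [-0.193  0.959  0.205]
 [-0.635  0.038 -0.772]]
```

Emit:
arm_command(increments=[[-1, 1.5, -1.6, 4.6, 0], [-1, 2.2, -1.6, 4.2, 0], [-1, 2.6, -1.6, 4, 0], [-1, 2.6, -1.6, 4, 0], [-1, 2.6, -1.6, 4, 0], [-1, 2.6, -1.6, 3, 0]])

```text
t: 7.45
eef_pos: [0.4762, -0.0326, 0.3557]
ee_rot: [-0.331, 2.439, 0.169]
wrist_force: [1.1, -0.4, 0.3]
gripper_width: 0.0855
grasp_force: 0.0
```

```bash
python3 - <<'E'
from h import *
st()
i=eyes.camera_info('wrist');im=eyes.get_image('wrist');cv2.imwrite('pics/w1.png',im)
import json;json.dump({k:np.array(v).tolist() if not isinstance(v,str) else v for k,v in i.items()},open('w1.json','w'))
print(i.keys(),np.array(i['K']),np.array(i['world_from_camera']))
for q in('knob','collar_grip','flap'):
    print(q,[(np.round(d['rect']).tolist(),round(d['confidence'],2)) for d in nets.search_frame('wrist',q)[:2]])
E
```

```text
7.45 [-0.574 -0.35   0.565  2.246 -0.072  0.541  1.915] [ 0.476 -0.033  0.356] [ 1.064 -0.357  0.31 ]
[[-0.749 -0.279  0.601]
 [-0.193  0.96   0.204]
 [-0.634  0.037 -0.773]]
dict_keys(['K', 'world_from_camera']) [[309.707   0.    319.49 ]
 [  0.    309.707 199.048]
 [  0.      0.      1.   ]] [[-0.28   0.519  0.807  0.328]
 [ 0.959  0.119  0.256 -0.078]
 [ 0.036  0.846 -0.532  0.414]
 [ 0.     0.     0.     1.   ]]
knob [([283.0, 40.0, 333.0, 234.0], 0.78), ([14.0, 0.0, 55.0, 88.0], 0.58)]
collar_grip [([281.0, 73.0, 334.0, 122.0], 0.81), ([226.0, 0.0, 485.0, 233.0], 0.36)]
flap [([364.0, 24.0, 482.0, 164.0], 0.68), ([13.0, 0.0, 55.0, 92.0], 0.65)]
```

View pics/w1.png

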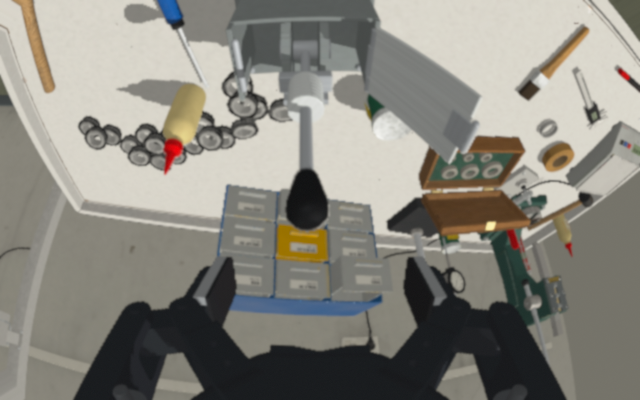

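```bash
cat >> h.py <<'E'
import json,os
_ray=ray
def fray(i,u,v):
    K=np.array(i['K']);T=np.array(i['world_from_camera']);p=np.array([u-K[0,2],v-K[1,2]]);r=np.linalg.norm(p);t=r/K[0,0]
    d=np.r_[p/max(r,1e-9)*np.sin(t),np.cos(t)];return T[:3,3],T[:3,:3]@d
def fproj(i,p):
    K=np.array(i['K']);T=np.linalg.inv(np.array(i['world_from_camera']));q=T[:3,:3]@p+T[:3,3];r=np.hypot(q[0],q[1]);t=np.arctan2(r,q[2]);return K[:2,2]+K[0,0]*t*q[:2]/r
def ray(c,u,v,i=None):
    return fray(json.load(open(c+'.json')),u,v) if os.path.exists(c+'.json') else _ray(c,u,v)
a=lambda x,y:(190+x/3,110+y/3)
b=lambda x,y:(220+x/4,130+y/4)
E
python3 - <<'E'
from h import *
from scipy.optimize import least_squares
A=lambda x,y:('scene',*a(x,y));B=lambda x,y:('side',*b(x,y));W=lambda x,y:('w1',x,y)
# unit-frame model: pivot xy, yaw, lean, flap angle
obs=[('knob',[A(334,174),B(388,174),W(308,200)]),
('near',[A(348,454)]),('left',[A(232,377)]),('right',[A(432,385)]),('fl',[B(415,490)]),('bl',[B(292,465)]),
('collar',[W(308,97),A(341,282)]),
('f1',[A(197,190),W(482,97)]),('f2',[A(252,160),W(447,160)])]
def mdl(p):
    ux,uy,yaw,l,f=p
    sl,cl=np.sin(l),np.cos(l)
    u=dict(knob=[.245*sl,0,.045+.245*cl],collar=[.109*sl,0,.045+.109*cl],near=[-.075,-.0925,.003],left=[-.075,.0925,.003],right=[.075,-.0925,.003],fl=[-.075,.0925,.003],bl=[.075,.0925,.003],
     f1=[-.0315-.0435,.072-.132*np.cos(f),.122+.132*np.sin(f)],f2=[-.0315+.0435,.072-.132*np.cos(f),.122+.132*np.sin(f)])
    c,s=np.cos(yaw),np.sin(yaw)
    return {k:np.array([ux+c*x-s*y,uy+s*x+c*y,z]) for k,(x,y,z) in u.items()}
def res(p):
    m=mdl(p);o=[]
    for n,l in obs:
        for c,u,v in l:
            q=fproj(json.load(open('w1.json')),m[n]) if c=='w1' else proj(c,m[n])
            o+=list(np.array(q)-[u,v])
    return np.array(o)
r=least_squares(res,[.54,-.03,.275,0,1.8],loss='soft_l1')
print(r.x);print(res(r.x).reshape(-1,2))
m=mdl(r.x);print(m)
json.dump(r.x.tolist(),open('unit.json','w'))
E
```

```text
[ 0.53  -0.024  0.256 -0.024  2.096]
[[-1.464 -0.627]
 [ 0.789  0.908]
 [-0.705  3.526]
 [-0.038 -1.014]
 [-0.934 -1.887]
 [ 1.677 -1.137]
 [ 4.613  2.692]
 [-4.267 -0.082]
 [-2.228 -2.611]
 [-3.157 -2.482]
 [-2.16  -0.14 ]
 [-0.271 -0.241]
 [-0.956 -1.26 ]
 [ 0.357  3.862]]
{'knob': array([ 0.524, -0.025,  0.29 ]), 'collar': array([ 0.528, -0.025,  0.154]), 'near': array([ 0.481, -0.132,  0.003]), 'left': array([0.434, 0.046, 0.003]), 'right': array([ 0.626, -0.094,  0.003]), 'fl': array([0.434, 0.046, 0.003]), 'bl': array([0.579, 0.085, 0.003]), 'f1': array([0.423, 0.091, 0.236]), 'f2': array([0.507, 0.113, 0.236])}
```

Emit:
arm_command(increments=[[-1, 2.1, -0.4, 2.5, 0], [-1, 2.1, -0.4, 2.5, 0], [-1, 2.1, -0.4, 2.5, 0], [-1, 2.1, -0.4, 2.3, 0], [-1, 0, 0, 0, 0]])

```text
t: 8.28
eef_pos: [0.4768, -0.0415, 0.227]
ee_rot: [-0.335, 2.44, 0.173]
wrist_force: [-0.6, 0.8, 1.3]
gripper_width: 0.0853
grasp_force: 0.0
```

```bash
python3 - <<'E'
from h import *
s=st()
i=eyes.camera_info('wrist');im=eyes.get_image('wrist');cv2.imwrite('pics/w2.png',im)
json.dump({k:np.array(v).tolist() for k,v in i.items()},open('w2.json','w'))
for q in('knob','collar_grip'):
    print(q,[(np.round(d['rect']).tolist(),round(d['confidence'],2)) for d in nets.search_frame('wrist',q)[:2]])
for n,p in dict(knob=[.524,-.025,.29],collar=[.529,-.026,.154]).items(): print(n,fproj(i,np.array(p)))
E
```

```text
8.275 [-1.052 -0.296  1.142  2.48  -0.217  0.17   2.205] [ 0.477 -0.042  0.227] [-0.554  0.783  1.312]
[[-0.75  -0.282  0.599]
 [-0.195  0.958  0.208]
 [-0.633  0.039 -0.774]]
knob [([282.0, 100.0, 356.0, 355.0], 0.6)]
collar_grip [([281.0, 159.0, 354.0, 236.0], 0.86)]
knob [326.859 380.502]
collar [315.631 199.829]
```

View pics/w2.png

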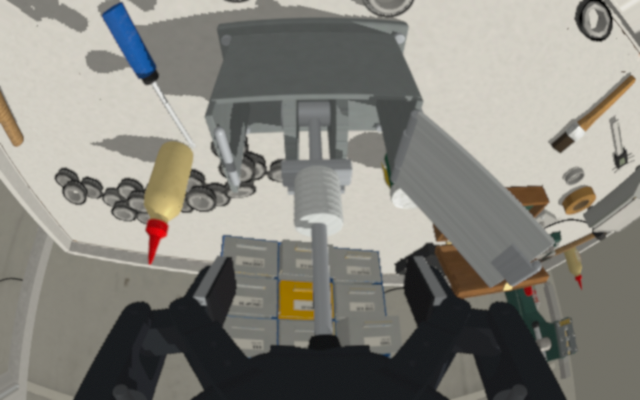

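Emit:
arm_command(increments=[[-1, 0.1, 0, 2.5, 0], [-1, 0.1, 0, 2.5, 0], [-1, 0, 0, 2.5, 0], [-1, 0, 0, 2, 0], [-1, 0, 0, 0.7, 0], [-1, 0, 0, 0, 0]], squeeze=40)

```text
t: 9.18
eef_pos: [0.496, -0.015, 0.2078]
ee_rot: [-0.329, 2.459, 0.147]
wrist_force: [0.0, -0.3, 0.9]
gripper_width: 0.0853
grasp_force: 0.0
```

```bash
python3 - <<'E'
from h import *
s=st()
i=eyes.camera_info('wrist');im=eyes.get_image('wrist');cv2.imwrite('pics/w3.png',im)
for q in('collar_grip',):
    print(q,[(np.round(d['rect']).tolist(),round(d['confidence'],2)) for d in nets.search_frame('wrist',q)[:2]])
E
```

```text
9.175 [-1.248 -0.176  1.316  2.488 -0.817  0.118  2.741] [ 0.496 -0.015  0.208] [ 0.034 -0.301  0.925]
[[-0.761 -0.271  0.59 ]
 [-0.199  0.962  0.186]
 [-0.618  0.024 -0.786]]
collar_grip [([251.0, 157.0, 333.0, 247.0], 0.6)]
```

View pics/w3.png

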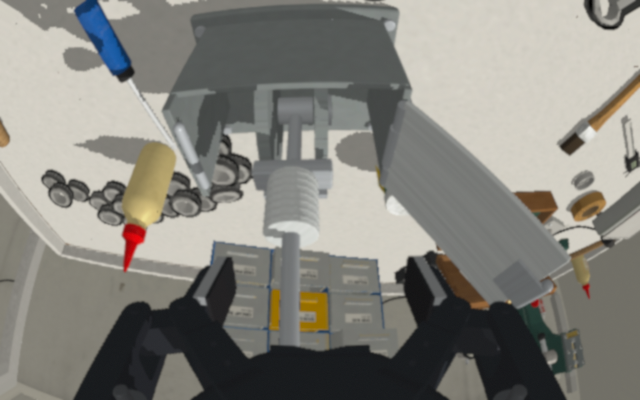

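```bash
cat > fk.py <<'E'
from h import *
from scipy.optimize import least_squares
D=[([-0.576,0.304,0.314,0.838,-0.102,2.001,1.526],[.5351,.1669,.6224],[-0.429,3.102,0.003]),
([-0.615,0.292,0.372,0.847,-0.117,2.002,1.538],[.5296,.1654,.6269],[-0.429,3.096,0.004]),
([-0.64,0.265,0.423,0.712,-0.131,2.002,1.54],[.5392,.1665,.6978],[-0.406,2.935,0.045]),
([-0.555,0.341,0.441,0.403,-0.217,2.002,1.545],[.5917,.1784,.7848],[-0.375,2.706,0.094]),
([-0.815,0.152,0.664,0.442,-0.173,2.002,1.543],[.4956,.1474,.8772],[-0.353,2.552,0.124]),
([-1.298,0.055,1.099,0.375,-0.115,2.002,1.538],[.4409,.1277,.952],[-0.329,2.388,0.151]),
([-0.41,-0.439,0.134,1.672,0.019,1.216,1.572],[.4119,.0386,.6334],[-0.331,2.438,0.17]),
([-0.574,-0.35,0.565,2.246,-0.072,0.541,1.915],[.4762,-.0326,.3557],[-0.331,2.439,0.169]),
([-1.052,-0.296,1.142,2.48,-0.217,0.17,2.205],[.4768,-.0415,.227],[-0.335,2.44,0.173]),
([-1.248,-0.176,1.316,2.488,-0.817,0.118,2.741],[.496,-.015,.2078],[-0.329,2.459,0.147]),
([-1.359,0.434,0.025,1.573,-0.012,1.134,-0.075],[.1934,.5938,.2305],[-0.4925,-3.1027,.0025])]
def fk(p,q,sg):
    # p: 8 offsets (3 each)
    O=p.reshape(8,3);T=np.eye(3);x=O[0].copy()
    for k in range(7):
        ax='z' if k%2==0 else 'y'
        T=T@R.from_euler(ax,sg[k]*q[k]).as_matrix();x=x+T@O[k+1]
    return x,T
def rot_err(p,sg):
    e=[]
    for q,x,r in D:
        _,T=fk(np.zeros(24),np.array(q),sg);M=R.from_rotvec(r).as_matrix();e.append((T,M))
    # constant left/right corrections: only right yaw
    return min((max(np.linalg.norm((R.from_matrix(T@R.from_euler('z',c).as_matrix()).inv()*R.from_matrix(M)).as_rotvec()) for T,M in e),c) for c in np.arange(4)*np.pi/2)
import itertools
if __name__=='__main__':
    best=min((rot_err(None,(a,1,b_,1,c,1,d))+((a,1,b_,1,c,1,d),) for a,b_,c,d in itertools.product((1,-1),repeat=4)),key=lambda t:t[0])
    print(best);sg=best[2]
    def res(p): return np.r_[np.concatenate([fk(p,np.array(q),sg)[0]-x for q,x,r in D]),1e-3*p]
    r=least_squares(res,np.zeros(24));print(r.x.reshape(8,3),np.abs(r.fun[:33]).max())
    json.dump([r.x.tolist(),sg,best[1]],open('fk.json','w'))
E
python3 fk.py
```

```text
(np.float64(0.0023883644103486474), np.float64(1.5707963267948966), (-1, 1, -1, 1, -1, 1, -1))
[[ 0.002  0.     0.136]
 [-0.002 -0.018  0.136]
 [ 0.002 -0.018  0.279]
 [-0.001 -0.009  0.279]
 [-0.    -0.009  0.214]
 [ 0.001  0.     0.214]
 [ 0.     0.     0.183]
 [ 0.     0.001  0.183]] 0.00038092300604908313
```

```bash
cat > ik.py <<'E'
from fk import *
p_,sg_,c_=json.load(open('fk.json'));p_=np.array(p_)
lo=np.array([-2.62,-.44,-1.27,.08,-1.32,.12,-2.74]);hi=np.array([2.62,2.09,1.32,2.57,4.46,2,2.74])
def FK(q):
    x,T=fk(p_,q,sg_);return x,T@R.from_euler('z',c_).as_matrix()
def tool(az,tilt,flip=0):  # z=(sin t*az, -cos t); tool y horizontal
    z=np.array([np.sin(tilt)*np.cos(az),np.sin(tilt)*np.sin(az),-np.cos(tilt)])
    y=np.array([-np.sin(az),np.cos(az),0])*(1-2*flip);return np.c_[np.cross(y,z),y,z]
def IK(x,M,seeds):
    best=None
    for s in seeds:
        def f(q):
            X,T=FK(q);m=np.clip(.15-np.minimum(q-lo,hi-q),0,None)
            return np.r_[(X-x)*100,(R.from_matrix(T.T@M)).as_rotvec()*50,m*3,.02*q[[2,4]]]
        r=least_squares(f,np.clip(s,lo+.01,hi-.01),bounds=(lo,hi));X,T=FK(r.x)
        e=(np.linalg.norm(X-x)*1000,np.linalg.norm(R.from_matrix(T.T@M).as_rotvec()),np.min(np.minimum(r.x-lo,hi-r.x)))
        if best is None or r.cost<best[2]: best=(r.x,e,r.cost)
    return best
U=np.array([.531,-.023]);YAW=.27
def unit(x,y,z):
    c,s=np.cos(YAW),np.sin(YAW);return np.array([U[0]+c*x-s*y,U[1]+s*x+c*y,z])
def collar(l,lift): d=.109+lift;return unit(d*np.sin(l),0,.045+d*np.cos(l))
SEEDS=[np.array([-.3,-.2,.1,2.2,0,.4,1.57]),np.array([-.9,-.2,.9,2.3,0,.4,2]),np.array([.5,-.2,-.9,2.3,0,.4,1]),np.array([-.3,-.2,.1,2.2,0,.4,-1.57]),np.array([-.9,-.2,.9,2.3,0,.4,-1]),np.array([.5,-.2,-.9,2.3,0,.4,-2.2])]
E
python3 - <<'E'
from ik import *
for tilt in (.3,.4,.5,.6,.7):
    for l,lift in ((0,0),(.15,0),(.15,.022),(.6,.0)):
        M=[tool(YAW,tilt,f) for f in (0,1)]
        x=collar(l,lift)
        o=[]
        for f in (0,1):
            r=IK(x+.011*M[f][:,2],M[f],SEEDS[3*f:3*f+3]); o.append((np.round(r[1],3).tolist(),np.round(r[0],2).tolist()))
        print(tilt,l,lift,o[0],o[1][0])
E
```

```text
0.3 0 0 ([0.0, 0.0, 0.331], [0.06, 0.26, -0.08, 2.14, -0.12, 0.45, 1.93]) [0.0, 0.0, 0.329]
0.3 0.15 0 ([0.0, 0.0, 0.338], [0.05, 0.29, -0.08, 2.11, -0.11, 0.46, 1.91]) [0.0, 0.0, 0.336]
0.3 0.15 0.022 ([0.0, 0.0, 0.396], [0.04, 0.26, -0.07, 2.08, -0.11, 0.52, 1.91]) [0.0, 0.0, 0.394]
0.3 0.6 0.0 ([0.0, 0.0, 0.327], [0.02, 0.37, -0.08, 2.03, -0.09, 0.45, 1.87]) [0.0, 0.0, 0.325]
0.4 0 0 ([0.0, 0.0, 0.186], [0.18, 0.25, -0.19, 2.21, -0.2, 0.31, 2.03]) [0.0, 0.0, 0.184]
0.4 0.15 0 ([0.0, 0.0, 0.191], [0.15, 0.27, -0.18, 2.18, -0.18, 0.31, 1.99]) [0.0, 0.0, 0.189]
0.4 0.15 0.022 ([0.0, 0.0, 0.253], [0.12, 0.23, -0.14, 2.16, -0.19, 0.37, 2.0]) [0.0, 0.0, 0.251]
0.4 0.6 0.0 ([0.0, 0.0, 0.175], [0.11, 0.35, -0.16, 2.11, -0.12, 0.3, 1.92]) [0.0, 0.0, 0.173]
0.5 0 0 ([0.001, 0.0, 0.15], [0.87, 0.39, -1.01, 2.25, 0.88, 0.27, 1.01]) [0.001, 0.0, 0.15]
0.5 0.15 0 ([0.001, 0.0, 0.15], [0.8, 0.4, -0.95, 2.22, 0.86, 0.27, 1.02]) [0.001, 0.0, 0.15]
0.5 0.15 0.022 ([0.001, 0.0, 0.15], [-0.12, 0.21, 0.17, 2.26, -0.74, 0.27, 2.56]) [0.001, 0.0, 0.15]
0.5 0.6 0.0 ([0.001, 0.0, 0.15], [0.64, 0.46, -0.82, 2.15, 0.96, 0.27, 0.91]) [0.001, 0.0, 0.15]
0.6 0 0 ([0.076, 0.0, 0.123], [0.99, 0.45, -1.14, 2.32, 1.52, 0.24, 0.42]) [1.244, 0.003, 0.047]
0.6 0.15 0 ([0.009, 0.0, 0.147], [0.95, 0.47, -1.12, 2.29, 1.51, 0.27, 0.42]) [1.155, 0.003, 0.047]
0.6 0.15 0.022 ([0.053, 0.0, 0.126], [0.98, 0.42, -1.14, 2.26, 1.23, 0.25, 0.68]) [0.055, 0.0, 0.125]
0.6 0.6 0.0 ([0.001, 0.0, 0.15], [0.77, 0.52, -0.97, 2.22, 1.61, 0.27, 0.31]) [2.07, 0.005, 0.0]
0.7 0 0 ([0.063, 0.0, 0.134], [1.01, 0.47, -1.13, 2.39, 2.26, 0.25, -0.29]) [18.667, 0.045, 0.0]
0.7 0.15 0 ([0.001, 0.0, 0.15], [0.98, 0.49, -1.12, 2.37, 2.19, 0.27, -0.22]) [18.149, 0.045, 0.0]
0.7 0.15 0.022 ([0.19, 0.0, 0.099], [1.02, 0.44, -1.15, 2.34, 1.99, 0.22, -0.04]) [10.939, 0.026, 0.0]
0.7 0.6 0.0 ([0.0, 0.0, 0.15], [0.89, 0.61, -1.12, 2.29, 2.07, 0.38, -0.08]) [19.602, 0.051, 0.0]
```

Emit:
arm_command(increments=[[-1, 0, 0, -4, 0], [-1, 0, 0, -5, 0], [-1, -1, 0.5, -5, 0], [-1, -3.5, 1.1, -4, 0], [-1, -3.5, 1.1, -4, 0], [-1, -3.5, 1.1, -4, 0], [-1, -3.5, 1.1, -4, 0], [-1, -3.5, 1.1, -4, 0], [-1, -1, 1, -1, 0]])

```text
t: 10.4
eef_pos: [0.4732, 0.0267, 0.5177]
ee_rot: [-0.324, 2.42, 0.193]
wrist_force: [0.3, 0.5, -0.9]
gripper_width: 0.0854
grasp_force: 0.0
```

```bash
cat >> h.py <<'E'
def tl():
    s=st();M=R.from_rotvec(s['ee_rot']).as_matrix();print('tilt',np.arccos(-M[2,2]),'az',np.arctan2(M[1,2],M[0,2]),'yyaw',np.arctan2(-M[0,1],M[1,1]),'ydip',M[2,1]);return s
E
python3 -c "
from h import *
tl()"
```

```text
10.4 [-0.129 -0.338  0.081  1.914 -0.22   0.893  1.873] [0.473 0.027 0.518] [ 0.321  0.543 -0.869]
[[-0.739 -0.281  0.613]
 [-0.181  0.958  0.222]
 [-0.65   0.053 -0.758]]
tilt 0.7098216765491243 az 0.34804877815625024 yyaw 0.28573529390531627 ydip 0.05342983663209072
```

Emit:
arm_command(increments=[[-1, 3, 0, -2.6, 0], [-1, 4.4, 0, -4, 0], [-1, 4.4, 0, -4, 0], [-1, 4.4, 0, -4, 0], [-1, 4.6, 0, -3.8, 0]])

```text
t: 11.02
eef_pos: [0.3695, -0.025, 0.5048]
ee_rot: [-0.31, 2.49, 0.192]
wrist_force: [-0.7, -0.3, 0.2]
gripper_width: 0.0857
grasp_force: 0.0
```

```bash
python3 -c "
from h import *
tl()"
```

```text
11.025 [ 0.667 -0.429 -0.189  1.953 -0.582  1.198  2.396] [ 0.37  -0.025  0.505] [-0.728 -0.257  0.191]
[[-0.783 -0.265  0.562]
 [-0.176  0.962  0.209]
 [-0.596  0.065 -0.8  ]]
tilt 0.6430098180284021 az 0.3560466064038188 yyaw 0.26902239877511164 ydip 0.06498147955777674
```

Emit:
arm_command(increments=[[-1, 4.8, 0, -3.6, 0], [-1, 4.8, 0, -3.6, 0], [-1, 5, 0, -3.4, 0]])

```text
t: 11.4
eef_pos: [0.2383, -0.1209, 0.5138]
ee_rot: [-0.294, 2.519, 0.257]
wrist_force: [-0.1, -0.8, 0.7]
gripper_width: 0.0856
grasp_force: 0.0
```

```bash
python3 -c "
from h import *
tl()"
```

```text
11.4 [ 0.804 -0.438  0.154  1.923 -0.548  1.529  2.74 ] [ 0.238 -0.121  0.514] [-0.077 -0.801  0.696]
[[-0.805 -0.265  0.531]
 [-0.152  0.957  0.247]
 [-0.573  0.118 -0.811]]
tilt 0.6251379842890686 az 0.43548344583806725 yyaw 0.2702535531915157 ydip 0.11787605800071796
```

Emit:
arm_command(increments=[[-1, -3.1, 2.5, 2.7, 0], [-1, -3.1, 3.6, 2.7, 0], [-1, -3.1, 3.6, 2.7, 0], [-1, -3.1, 3.6, 2.7, 0], [-1, -3.1, 3.8, 2.7, 0], [-1, -3.1, 3.8, 2.7, 0], [-1, -3.1, 3.8, 2.7, 0]])

```text
t: 12.28
eef_pos: [0.4308, 0.1454, 0.5107]
ee_rot: [-0.322, 2.534, 0.277]
wrist_force: [1.6, -0.1, -0.4]
gripper_width: 0.0856
grasp_force: 0.0
```

```bash
python3 -c "
from h import *
tl()"
```

```text
12.275 [ 0.731 -0.38  -0.65   1.838 -0.588  1.11   2.009] [0.431 0.145 0.511] [ 1.566 -0.081 -0.356]
[[-0.812 -0.286  0.509]
 [-0.169  0.95   0.264]
 [-0.559  0.128 -0.819]]
tilt 0.6103648241620326 az 0.4780156484460406 yyaw 0.2924655711680177 ydip 0.12798063666871728
```

```bash
python3 - <<'E'
from ik import *
s=readout.observe();q0=np.array(s['joint_positions']);M=R.from_rotvec(s['ee_rot']).as_matrix()
print(np.linalg.norm(FK(q0)[0]-s['eef_pos']))
x1=collar(0,0)+.011*M[:,2]
for x in (x1-.1*M[:,2],x1,collar(.15,.02)+.011*M[:,2],collar(.6,0)+.011*M[:,2]):
    r=IK(x,M,[q0]+SEEDS[:3]);print(r[1],r[0])
# differential sim w/ plain DLS from q0
def sim(q,wps,bias=0.0):
    for x in wps:
        X,_=FK(q);n=int(np.linalg.norm(x-X)/.005)+1
        for k in range(n):
            X,T=FK(q);e=np.r_[(X+(x-X)/(n-k)-X),.3*T@R.from_matrix(T.T@M).as_rotvec()]
            J=np.zeros((6,7))
            for j in range(7):
                d=np.zeros(7);d[j]=1e-5;X2,T2=FK(q+d);J[:3,j]=(X2-X)/1e-5;J[3:,j]=.3*R.from_matrix(T2@T.T).as_rotvec()/1e-5
            act=np.ones(7,bool)
            for _ in range(3):
                Ja=J*act;dq=Ja.T@np.linalg.solve(Ja@Ja.T+1e-5*np.eye(6),e)
                v=((q+dq<lo)|(q+dq>hi))&act
                if not v.any():break
                act&=~v
            q=np.clip(q+dq,lo,hi)
        X,T=FK(q);print(np.round((X-x)*1000,1),np.linalg.norm(R.from_matrix(T.T@M).as_rotvec()),q)
    return q
up=collar(0,0)+.011*M[:,2]-.22*M[:,2]
sim(q0,[up,x1-.1*M[:,2],x1,collar(.15,.02)+.011*M[:,2],collar(.6,.02)+.011*M[:,2]])
E
```

```text
0.0009892699494043595
(np.float64(0.009301929762679325), np.float64(2.0488973432574118e-05), np.float64(0.1486034804928713)) [ 1.332  0.183 -1.121  2.248 -0.606  0.411  2.591]
(np.float64(0.14356047589166845), np.float64(0.0004029118642174133), np.float64(0.06760437951442991)) [ 1.099  0.52  -1.177  2.27   0.969  0.188  1.014]
(np.float64(0.10526439702104223), np.float64(0.0003540751494917749), np.float64(0.08778750825899037)) [ 1.064  0.486 -1.152  2.217  0.681  0.208  1.273]
(np.float64(0.006570626643579128), np.float64(1.847780177846298e-05), np.float64(0.14584131700152897)) [ 0.945  0.629 -1.123  2.175  1.264  0.266  0.718]
[ 0.1  0.1 -0.2] 0.0004971029872774408 [ 0.655 -0.146 -0.171  2.199 -0.717  0.843  2.728]
[-1.3  0.8  1.7] 0.006260414838662085 [-1.003 -0.11   1.279  2.37  -0.742  0.456  2.737]
[-37.7   4.8  53.6] 0.12069353274745535 [-1.114  0.034  1.279  2.397 -0.851  0.356  2.737]
[-41.3   3.8  37.6] 0.09641400515235944 [-0.525  0.083  0.675  2.325 -0.871  0.417  2.737]
[-0.   0.  -0.1] 5.443162228331287e-05 [ 0.598  0.415 -0.618  2.162 -0.621  0.129  2.506]
```

```bash
cat > sim.py <<'E'
from ik import *
def sim(q,M,wps,w=.3,verb=1):
    for x in wps:
        X,_=FK(q);n=int(np.linalg.norm(x-X)/.005)+1
        for k in range(n):
            X,T=FK(q);e=np.r_[(x-X)/(n-k),w*T@R.from_matrix(T.T@M).as_rotvec()]
            J=np.zeros((6,7))
            for j in range(7):
                d=np.zeros(7);d[j]=1e-5;X2,T2=FK(q+d);J[:3,j]=(X2-X)/1e-5;J[3:,j]=w*R.from_matrix(T2@T.T).as_rotvec()/1e-5
            act=np.ones(7,bool)
            for _ in range(4):
                Ja=J*act;dq=Ja.T@np.linalg.solve(Ja@Ja.T+1e-5*np.eye(6),e)
                v=((q+dq<lo)|(q+dq>hi))&act
                if not v.any():break
                act&=~v
            q=np.clip(q+dq,lo,hi)
        X,T=FK(q)
        if verb:print(np.round((X-x)*1000,1),np.round(np.linalg.norm(R.from_matrix(T.T@M).as_rotvec()),3),q)
    return q
E
python3 - <<'E'
from sim import *
s=readout.observe();q0=np.array(s['joint_positions']);M0=R.from_rotvec(s['ee_rot']).as_matrix()
qf=q0.copy();qf[6]-=np.pi
def wps(M):
    f=.011*M[:,2];c=collar(0,0)+f
    return [c-.22*M[:,2],c-.1*M[:,2],c,collar(.15,0)+f,collar(.15,.02)+f,collar(.6,.02)+f]
Mf=M0@np.diag([-1,-1,1]);print('flip');sim(qf,Mf,wps(Mf))
for tilt,az in ((.5,.27),(.55,.27),(.55,.4)):
    M=tool(az,tilt,1);print(tilt,az)
    x=np.array([.45,.1,.5]);r=IK(x,M,[qf]);print(r[1]);sim(r[0],M,wps(M))
E
```

```text
flip
[-0.  0. -0.] 0.0 [ 0.72  -0.144 -0.223  2.198 -0.729  0.851 -0.395]
[-0.1 -0.  -0. ] 0.0 [ 0.614  0.066 -0.336  2.292 -0.909  0.496 -0.281]
[-0.1 -0.  -0. ] 0.0 [ 0.633  0.309 -0.536  2.305 -1.249  0.202  0.034]
[-0.  0. -0.] 0.0 [ 0.588  0.326 -0.511  2.278 -1.225  0.194 -0.005]
[-0.1 -0.   0. ] 0.0 [ 0.501  0.274 -0.402  2.259 -1.11   0.26  -0.143]
[-0.  0. -0.] 0.0 [ 0.424  0.375 -0.394  2.179 -1.106  0.195 -0.174]
0.5 0.27
(np.float64(3.3473944375483945e-06), np.float64(1.2799399520829769e-08), np.float64(0.17420217378060926))
[-0.  0.  0.] 0.0 [-0.349 -0.289  0.383  2.192 -0.063  0.742 -1.22 ]
[-0.  -0.1  0. ] 0.0 [-0.484 -0.044  0.571  2.309 -0.363  0.423 -0.91 ]
[-0.1 -0.1 -0.1] 0.0 [-0.286  0.225  0.391  2.333 -1.129  0.275 -0.172]
[-0.  0. -0.] 0.0 [-0.298  0.25   0.395  2.303 -1.124  0.281 -0.192]
[-0.1 -0.1 -0. ] 0.0 [-0.386  0.219  0.492  2.281 -0.972  0.321 -0.348]
[-0.  0. -0.] 0.0 [-0.346  0.331  0.425  2.193 -1.072  0.314 -0.294]
0.55 0.27
(np.float64(6.248594799178758e-05), np.float64(7.943153549512654e-08), np.float64(0.1499629080371493))
[-0.  0. -0.] 0.0 [-0
[... 241 characters left out ...]
1.285  0.176 -0.021]
[-0.1 -0.1 -0. ] 0.0 [-0.104  0.206  0.169  2.301 -1.081  0.228 -0.233]
[-0.  0. -0.] 0.0 [-0.091  0.314  0.114  2.215 -1.153  0.196 -0.196]
0.55 0.4
(np.float64(1.9929511008270934e-05), np.float64(2.8954191973027047e-08), np.float64(0.14998809729056584))
[-0.  0.  0.] 0.0 [-0.363 -0.298  0.523  2.216 -0.215  0.727 -0.867]
[ 0.  -0.2  0. ] 0.001 [-0.602 -0.038  0.813  2.334 -0.668  0.461 -0.405]
[0.2 0.5 1.1] 0.002 [-0.049  0.236  0.198  2.332 -1.313  0.327  0.181]
[-0.  0. -0.] 0.0 [-0.064  0.26   0.199  2.304 -1.303  0.324  0.155]
[-0.1 -0.1 -0. ] 0.0 [-0.122  0.225  0.262  2.281 -1.149  0.352 -0.007]
[-0.  0. -0.] 0.0 [-0.123  0.331  0.222  2.196 -1.225  0.33   0.025]
```

Emit:
arm_command(increments=[[-1, 0, 0, 0, 0.18], [-1, 0, 0, 0, 0.18], [-1, 0, 0, 0, 0.18], [-1, 0, 0, 0, 0.18], [-1, 0, 0, 0, 0.18], [-1, 0, 0, 0, 0.18], [-1, 0, 0, 0, 0.18], [-1, 0, 0, 0, 0.18], [-1, 0, 0, 0, 0.18], [-1, 0, 0, 0, 0.18]])

```text
t: 13.52
eef_pos: [0.4303, 0.1432, 0.5106]
ee_rot: [1.985, 2.018, 0.846]
wrist_force: [0.4, -0.1, 0.2]
gripper_width: 0.0851
grasp_force: 0.0
```

Emit:
arm_command(increments=[[-1, 0, 0, 0, 0.18], [-1, 0, 0, 0, 0.18], [-1, 0, 0, 0, 0.18], [-1, 0, 0, 0, 0.18], [-1, 0, 0, 0, 0.18], [-1, 0, 0, 0, 0.18], [-1, 0, 0, 0, 0.18], [-1, 0, 0, 0, 0.08]])

```text
t: 14.52
eef_pos: [0.4303, 0.1432, 0.5106]
ee_rot: [-2.792, -0.349, -0.831]
wrist_force: [0.4, 0.6, -0.4]
gripper_width: 0.0856
grasp_force: 0.0
```

```bash
cat > go.py <<'E'
from sim import *
def plan(target,vias=()):
    s=tl();M=R.from_rotvec(s['ee_rot']).as_matrix();x=np.array(s['eef_pos'])
    for t in [*vias,target]:
        d=M.T@(t-x);print('to',t,'tool cm',np.round(d*100,2),'norm',np.round(np.linalg.norm(d)*100,1));x=np.array(t)
    sim(np.array(s['joint_positions']),M,[*vias,target])
E
python3 - <<'E'
from go import *
M=R.from_rotvec(readout.observe()['ee_rot']).as_matrix();c=collar(0,0)+.011*M[:,2]
plan(c,[c-.22*M[:,2],c-.1*M[:,2]])
E
```

```text
14.525 [ 0.967 -0.435 -0.734  1.834 -0.714  1.194 -0.992] [0.43  0.143 0.511] [ 0.418  0.581 -0.436]
[[ 0.813  0.283  0.509]
 [ 0.166 -0.95   0.263]
 [ 0.558 -0.129 -0.82 ]]
tilt 0.6096175805028462 az 0.47708127381031057 yyaw -2.8525756279835712 ydip -0.1294630424270593
to [ 0.425 -0.078  0.325] tool cm [-14.46  23.26   9.09] norm 28.9
to [ 0.486 -0.046  0.227] tool cm [ 0.  0. 12.] norm 12.0
to [ 0.537 -0.02   0.145] tool cm [-0. -0. 10.] norm 10.0
[-0.  0. -0.] 0.0 [ 0.97  -0.137 -0.436  2.185 -0.764  0.878 -0.351]
[-0.  0. -0.] 0.0 [ 0.845  0.088 -0.578  2.276 -0.86   0.479 -0.327]
[-0.  0.  0.] 0.0 [ 0.783  0.346 -0.722  2.294 -0.996  0.14  -0.21 ]
```

Emit:
arm_command(increments=[[-1, -1, 1.7, 0.6, 0], [-1, -2.1, 3.4, 1.3, 0], [-1, -2.1, 3.4, 1.3, 0], [-1, -2.1, 3.4, 1.3, 0], [-1, -2.1, 3.4, 1.3, 0], [-1, -2.1, 3.4, 1.3, 0], [-1, -2.1, 3.4, 1.3, 0], [-1, -1, 1.2, 0.7, 0]])

```text
t: 15.52
eef_pos: [0.4242, -0.0799, 0.3233]
ee_rot: [-2.792, -0.352, -0.83]
wrist_force: [0.5, 1.1, 0.1]
gripper_width: 0.0856
grasp_force: 0.0
```

Emit:
arm_command(increments=[[-1, 0, 0, 3.5, 0], [-1, 0, 0, 4, 0], [-1, 0, 0, 3, 0], [-1, 0, 0, 0, 0]])

```text
t: 16.02
eef_pos: [0.4778, -0.0496, 0.2378]
ee_rot: [-2.789, -0.357, -0.827]
wrist_force: [-0.7, 0.2, 0.8]
gripper_width: 0.0854
grasp_force: 0.0
```

```bash
python3 - <<'E'
from go import *
i=eyes.camera_info('wrist');im=eyes.get_image('wrist');cv2.imwrite('pics/w4.png',im)
for q in('collar_grip',):
    print(q,[(np.round(d['rect']).tolist(),round(d['confidence'],2)) for d in nets.search_frame('wrist',q)[:2]])
M=R.from_rotvec(readout.observe()['ee_rot']).as_matrix();
print('pred sleeve',fproj(i,collar(0,0)),fproj(i,collar(0,.023)),fproj(i,collar(0,-.023)))
plan(collar(0,0)+.011*M[:,2])
E
```

```text
collar_grip [([293.0, 168.0, 362.0, 224.0], 0.75)]
pred sleeve [320.949 195.727] [317.152 187.299] [324.15  202.837]
16.125 [ 0.862  0.057 -0.567  2.264 -0.84   0.529 -0.338] [ 0.478 -0.051  0.24 ] [-0.172 -1.326 -0.046]
[[ 0.812  0.287  0.509]
 [ 0.17  -0.949  0.264]
 [ 0.559 -0.128 -0.819]]
tilt 0.6104134923812051 az 0.47887225703931313 yyaw -2.848097771955778 ydip -0.12787784548704062
to [ 0.537 -0.02   0.145] tool cm [-0.05 -0.04 11.55] norm 11.5
[-0.  0.  0.] 0.0 [ 0.788  0.348 -0.726  2.294 -0.993  0.139 -0.207]
```

View pics/w4.png

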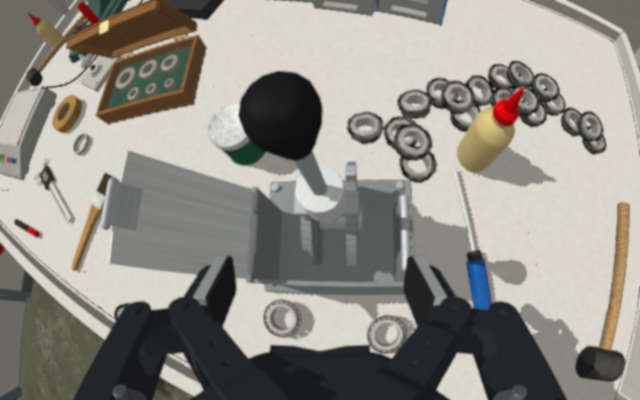

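Emit:
arm_command(increments=[[-1, 0, 0, 2.5, 0], [-1, 0, 0, 2.5, 0], [-1, 0, 0, 2, 0], [-1, 0, 0, 1.5, 0]])

```text
t: 16.62
eef_pos: [0.5228, -0.0294, 0.1708]
ee_rot: [-2.792, -0.355, -0.836]
wrist_force: [-0.0, 0.6, 1.7]
gripper_width: 0.0853
grasp_force: 0.0
```

Emit:
arm_command(increments=[[-1, 0, 0, 1.5, 0], [-1, 0, 0, 1, 0], [-1, 0, 0, 0, 0]])

```text
t: 17.0
eef_pos: [0.5352, -0.0223, 0.15]
ee_rot: [-2.791, -0.355, -0.834]
wrist_force: [-0.1, 0.1, 0.7]
gripper_width: 0.0852
grasp_force: 0.0
```

```bash
python3 - <<'E'
from go import *
M=R.from_rotvec(readout.observe()['ee_rot']).as_matrix();
i=eyes.camera_info('wrist');cv2.imwrite('pics/w5.png',eyes.get_image('wrist'))
print([(np.round(d['rect']).tolist(),round(d['confidence'],2)) for q in('collar_grip','knob') for d in nets.search_frame('wrist',q)[:1]],fproj(i,collar(0,0)),fproj(i,collar(0,.136)))
plan(collar(0,0)+.011*M[:,2])
E
```

```text
[([278.0, 223.0, 378.0, 309.0], 0.79), ([488.0, 192.0, 529.0, 322.0], 0.25)] [317.621 265.239] [130.836 165.56 ]
17.15 [ 0.774  0.33  -0.703  2.289 -0.989  0.16  -0.216] [ 0.535 -0.022  0.15 ] [ 0.191 -0.804  0.692]
[[ 0.811  0.286  0.51 ]
 [ 0.17  -0.95   0.263]
 [ 0.56  -0.126 -0.819]]
tilt 0.6114575838195353 az 0.4756079537899787 yyaw -2.8488041530147905 ydip -0.12643729963323427
to [ 0.537 -0.02   0.145] tool cm [-0.14 -0.11  0.58] norm 0.6
[-0. -0.  0.] 0.0 [ 0.79   0.348 -0.73   2.295 -1.001  0.135 -0.199]
```

View pics/w5.png

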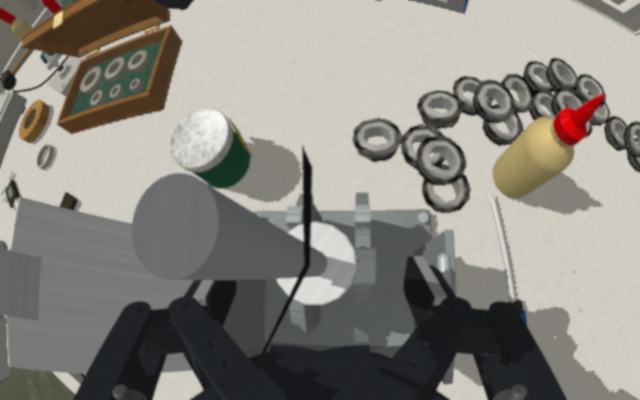

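Emit:
arm_command(increments=[[-1, 0, -0.1, 0.4, 0], [0.2, 0, 0, 0, 0], [1, 0, 0, 0, 0], [1, 0, 0, 0, 0], [1, 0, 0, 0, 0], [1, 0, 0, 0, 0], [1, 0, 0, 0, 0]], squeeze=50)

```text
t: 18.02
eef_pos: [0.5375, -0.021, 0.1471]
ee_rot: [-2.793, -0.355, -0.836]
wrist_force: [-3.2, -2.1, 5.2]
gripper_width: 0.0383
grasp_force: 48.8
```

```bash
python3 - <<'E'
from go import *
s=readout.observe();print(s['gripper_width'],s['grasp_force'],s['wrist_force'])
M=R.from_rotvec(s['ee_rot']).as_matrix();g=s['eef_pos'];print(g)
def dlt(l,lift,l0=0,f0=0): return M.T@(collar(l,lift)-collar(l0,f0))*100
print(dlt(0,.02),dlt(.15,.022,0,.022),dlt(.3,.022,0,.022))
pts=[g+collar(0,.022)-collar(0,0),g+collar(.3,.024)-collar(0,0),g+collar(.45,.024)-collar(0,0),g+collar(.62,.024)-collar(0,0)]
plan(pts[-1],pts[:-1])
E
```

```text
0.03833841678932386 48.786558508872986 [-3.219 -2.065  5.2  ]
[ 0.537 -0.021  0.147]
[ 1.121 -0.25  -1.637] [1.536 0.061 1.222] [2.872 0.158 2.657]
18.025 [ 0.769  0.341 -0.707  2.289 -1.006  0.145 -0.2  ] [ 0.537 -0.021  0.147] [-3.219 -2.065  5.2  ]
[[ 0.811  0.286  0.511]
 [ 0.17  -0.95   0.262]
 [ 0.56  -0.125 -0.819]]
tilt 0.6117063113807099 az 0.4728666153661477 yyaw -2.8495323927544427 ydip -0.12514716053332936
to [ 0.537 -0.021  0.169] tool cm [ 1.23 -0.28 -1.8 ] norm 2.2
to [ 0.575 -0.011  0.165] tool cm [3.03 0.14 2.53] norm 4.0
to [ 0.593 -0.006  0.158] tool cm [1.12 0.13 1.64] norm 2.0
to [ 0.612 -0.     0.146] tool cm [0.96 0.19 2.04] norm 2.3
[-0.1 -0.   0. ] 0.0 [ 0.711  0.272 -0.616  2.274 -0.955  0.231 -0.271]
[-0.  0. -0.] 0.0 [ 0.583  0.315 -0.534  2.213 -0.896  0.212 -0.363]
[-0.  0. -0.] 0.0 [ 0.539  0.348 -0.512  2.187 -0.884  0.192 -0.384]
[-0.  0. -0.] 0.0 [ 0.505  0.391 -0.501  2.16  -0.88   0.163 -0.393]
```

Emit:
arm_command(increments=[[1, 0.3, -0.07, -0.45, 0], [1, 0.3, -0.07, -0.45, 0], [1, 0.3, -0.07, -0.45, 0], [1, 0.3, -0.07, -0.45, 0], [1, 0, 0, 0, 0]])

```text
t: 18.65
eef_pos: [0.5366, -0.0211, 0.1688]
ee_rot: [-2.793, -0.355, -0.835]
wrist_force: [1.3, -5.9, -4.3]
gripper_width: 0.0383
grasp_force: 50.5
```

```bash
python3 - <<'E'
from h import *
s=tl();im=eyes.get_image('wrist');cv2.imwrite('pics/w6.png',im)
print(s['gripper_width'],s['grasp_force'])
E
```

```text
18.65 [ 0.701  0.272 -0.609  2.273 -0.953  0.23  -0.277] [ 0.537 -0.021  0.169] [ 1.294 -5.935 -4.297]
[[ 0.811  0.285  0.51 ]
 [ 0.17  -0.95   0.261]
 [ 0.56  -0.125 -0.819]]
tilt 0.6107905927872233 az 0.4733227682413169 yyaw -2.849897377244174 ydip -0.12545958343130564
0.03831889162454059 50.45349955558777
```

View pics/w6.png

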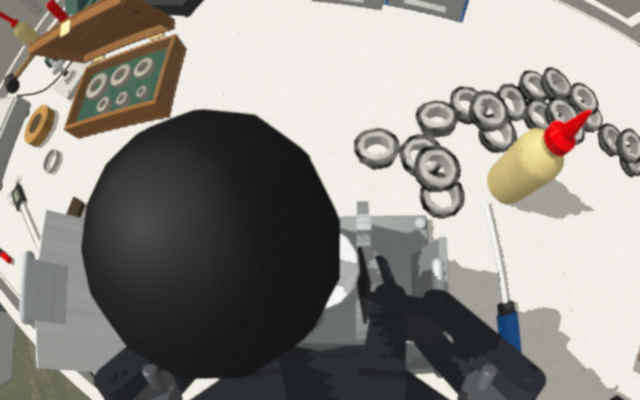

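Emit:
arm_command(increments=[[1, 0.75, 0.03, 0.5, 0], [1, 0.75, 0.03, 0.6, 0], [1, 0.75, 0.04, 0.65, 0], [1, 0.75, 0.04, 0.75, 0], [1, 0, 0, 0, 0]])

```text
t: 19.32
eef_pos: [0.5744, -0.0108, 0.1644]
ee_rot: [-2.793, -0.356, -0.834]
wrist_force: [2.5, -5.7, -5.0]
gripper_width: 0.0379
grasp_force: 51.2
```

```bash
python3 - <<'E'
from h import *
s=tl();print(s['gripper_width'],s['grasp_force'])
E
```

```text
19.325 [ 0.576  0.317 -0.529  2.211 -0.893  0.212 -0.368] [ 0.574 -0.011  0.164] [ 2.487 -5.701 -4.988]
[[ 0.811  0.286  0.51 ]
 [ 0.17  -0.95   0.262]
 [ 0.559 -0.126 -0.819]]
tilt 0.6104351907318567 az 0.47413860128936874 yyaw -2.8493130541113323 ydip -0.12552173745220413
0.03788079777412433 51.18125259876251
```

Smooth. Continue through the gate to about 0.62.

Emit:
arm_command(increments=[[1, 0.56, 0.06, 0.82, 0], [1, 0.56, 0.07, 0.82, 0], [1, 0.48, 0.1, 1.0, 0], [1, 0.48, 0.1, 1.0, 0], [1, 0, 0, 0, 0]])

```text
t: 19.95
eef_pos: [0.6107, -0.0005, 0.1456]
ee_rot: [-2.792, -0.356, -0.833]
wrist_force: [2.9, -4.4, -6.4]
gripper_width: 0.0374
grasp_force: 50.6
```

```bash
python3 - <<'E'
from h import *
s=tl();print(s['gripper_width'],s['grasp_force'])
i=eyes.camera_info('wrist');cv2.imwrite('pics/w7.png',eyes.get_image('wrist'))
E
```

```text
19.95 [ 0.495  0.391 -0.492  2.159 -0.887  0.166 -0.387] [ 0.611 -0.     0.146] [ 2.949 -4.428 -6.371]
[[ 0.811  0.286  0.51 ]
 [ 0.17  -0.95   0.262]
 [ 0.559 -0.126 -0.819]]
tilt 0.6103814681789878 az 0.4756824066116957 yyaw -2.8488005393192193 ydip -0.12620023020498056
0.03737640199004878 50.55505871772766
```

View pics/w7.png

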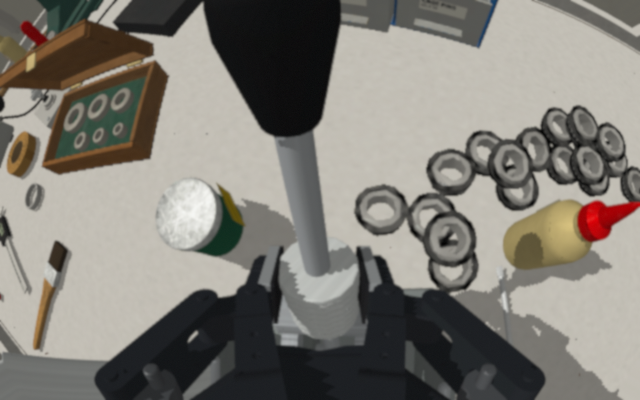

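Emit:
arm_command(increments=[[1, 0.15, 0.04, 0.37, 0], [1, 0, 0, 0, 0]])

```text
t: 20.25
eef_pos: [0.6134, 0.0003, 0.1436]
ee_rot: [-2.792, -0.355, -0.833]
wrist_force: [0.8, -4.7, -4.0]
gripper_width: 0.0371
grasp_force: 50.6
```

Emit:
arm_command(increments=[[1, 0.12, 0.03, 0.3, 0], [1, 0, 0, 0, 0]])

```text
t: 20.5
eef_pos: [0.6161, 0.0011, 0.1419]
ee_rot: [-2.792, -0.355, -0.833]
wrist_force: [0.4, -5.8, -1.8]
gripper_width: 0.0372
grasp_force: 50.2
```

Emit:
arm_command(increments=[[1, 0.12, 0.03, 0.3, 0], [1, 0, 0, 0, 0]])

```text
t: 20.75
eef_pos: [0.6182, 0.0017, 0.1396]
ee_rot: [-2.793, -0.355, -0.832]
wrist_force: [-0.5, -5.8, -3.9]
gripper_width: 0.0369
grasp_force: 49.9
```

Emit:
arm_command(increments=[[1, 0.12, 0.03, 0.3, 0], [1, 0, 0, 0, 0]])

```text
t: 21.0
eef_pos: [0.6207, 0.0024, 0.1378]
ee_rot: [-2.793, -0.356, -0.832]
wrist_force: [-0.4, -6.4, -4.3]
gripper_width: 0.0371
grasp_force: 50.2
```

```bash
python3 - <<'E'
from go import *
for c in('scene','side'):
    im=eyes.get_image(c);cv2.imwrite(f'pics/{c}1.png',im)
    print(c,[(q,np.round(d['rect']).tolist(),round(d['confidence'],2)) for q in('knob','collar_grip','flap') for d in nets.search_frame(c,q)[:1]])
for l in (.45,.55,.64): print(l,[(c,proj(c,unit(d*np.sin(l),0,.045+d*np.cos(l)))) for c in('scene','side') for d in (.219,.264)])
i=eyes.camera_info('wrist')
for l in (.45,.55,.64): print(l,[fproj(i,unit(d*np.sin(l),0,.045+d*np.cos(l))) for d in (.15,.219,.264)])
cv2.imwrite('pics/w8.png',eyes.get_image('wrist'))
a1=cv2.resize(cv2.imread('pics/scene1.png')[150:240,260:350],(400,400),interpolation=3);a2=cv2.resize(cv2.imread('pics/side1.png')[150:230,280:360],(400,400),interpolation=3)
w=cv2.resize(cv2.imread('pics/w8.png')[0:200,180:420],(480,400))[:,:]
cv2.imwrite('pics/c.png',cv2.resize(np.hstack([a1,a2]),(800,400)))
E
```

```text
scene [('knob', [305.0, 154.0, 338.0, 213.0], 0.57), ('collar_grip', [309.0, 187.0, 321.0, 208.0], 0.48), ('flap', [255.0, 164.0, 290.0, 207.0], 0.59)]
side [('knob', [265.0, 170.0, 307.0, 217.0], 0.8), ('flap', [300.0, 215.0, 329.0, 228.0], 0.75)]
0.45 [('scene', array([320.983, 166.161])), ('scene', array([325.282, 153.242])), ('side', array([288.462, 180.108])), ('side', array([282.361, 169.851]))]
0.55 [('scene', array([324.691, 166.347])), ('scene', array([329.721, 153.643])), ('side', array([283.246, 181.446])), ('side', array([276.021, 171.596]))]
0.64 [('scene', array([327.753, 167.03 ])), ('scene', array([333.364, 154.627])), ('side', array([278.92 , 183.029])), ('side', array([270.793, 173.634]))]
0.45 [array([305.61 , 319.999]), array([257.55, 202.64]), array([181.849, -34.643])]
0.55 [array([309.418, 286.459]), array([277.093, 139.924]), array([243.285, -44.599])]
0.64 [array([312.844, 260.924]), array([290.279, 108.629]), array([271.009, -39.501])]
```

View pics/c.png

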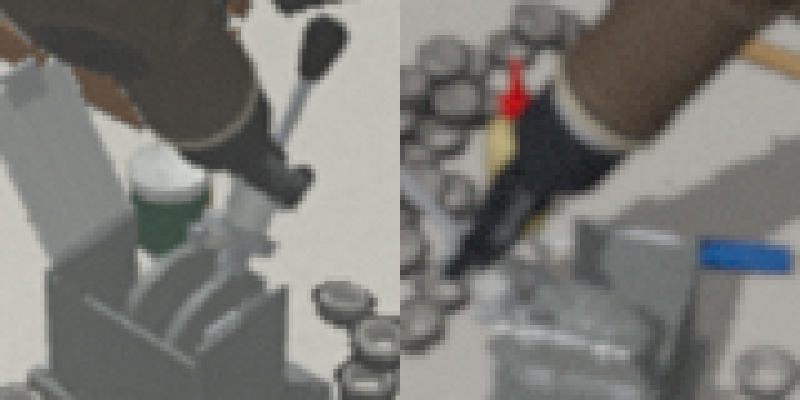

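Emit:
arm_command(increments=[[-1, 0, 0, 0, 0], [-1, 0, 0, 0, 0], [-1, 0, 0, 0, 0], [-1, 0, 0, 0, 0], [-1, 0, 0, -1.5, 0], [-1, 0, 0, -3, 0], [-1, 0, 0, -4, 0], [-1, 0, 0, -4, 0]])

```text
t: 22.45
eef_pos: [0.5564, -0.03, 0.2423]
ee_rot: [-2.791, -0.356, -0.834]
wrist_force: [1.0, -0.2, -0.5]
gripper_width: 0.0853
grasp_force: 0.0
```

```bash
python3 - <<'E'
from go import *
tl()
i=eyes.camera_info('wrist');im=eyes.get_image('wrist')
print([(q,np.round(d['rect']).tolist(),round(d['confidence'],2)) for q in('knob','collar_grip','flap') for d in nets.search_frame('wrist',q)[:1]])
for l,f in ((.6,0),(.64,0),(.6,.02)): print(l,f,[fproj(i,collar(l,f+d)) for d in (-.03,.023,.11)])
json.dump({k:np.array(v).tolist() for k,v in i.items()},open('w9.json','w'))
cv2.imwrite('pics/w9.png',im)
E
```

```text
22.45 [ 0.467  0.141 -0.303  2.155 -0.762  0.466 -0.515] [ 0.556 -0.03   0.242] [ 1.038 -0.242 -0.491]
[[ 0.811  0.286  0.51 ]
 [ 0.17  -0.95   0.263]
 [ 0.559 -0.127 -0.819]]
tilt 0.6110366210467678 az 0.476902831719589 yyaw -2.8486664200288674 ydip -0.1271037334781289
[('knob', [283.0, 38.0, 358.0, 299.0], 0.65), ('collar_grip', [295.0, 188.0, 358.0, 253.0], 0.78), ('flap', [97.0, 255.0, 254.0, 369.0], 0.79)]
0.6 0 [array([323.585, 246.809]), array([318.405, 205.068]), array([306.541, 108.767])]
0.64 0 [array([323.858, 244.406]), array([318.994, 201.117]), array([308.139, 104.181])]
0.6 0.02 [array([321.788, 232.349]), array([316.073, 186.215]), array([303.195,  81.424])]
```

View pics/w9.png

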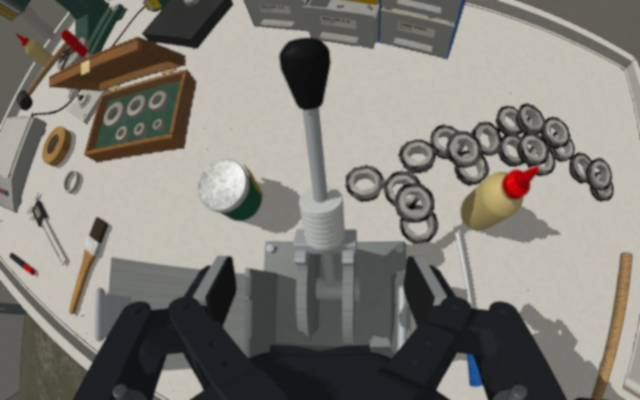

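```bash
cat > flap.py <<'E'
from go import *
def W(f,rho=.118,x0=-.025,pen=0.0):
    n=np.array([np.sin(f),np.cos(f)]);e=np.array([-np.cos(f),np.sin(f)])
    c=np.array([.072,.122])+rho*e+(.003-pen)*n
    return unit(x0,c[0]+.0145*np.sin(f)**.5,c[1])
E
python3 - <<'E'
from flap import *
g=np.array(readout.observe()['eef_pos']);w0=g.copy();w0[2]=.37
pts=[w0,unit(-.025,.2,.36),unit(-.025,.2,.222)]+[W(f,pen=.004) for f in (2.1,1.8,1.5,1.2,.9,.6,.3,.12)]+[unit(-.028,-.035,.122)]
plan(pts[-1],pts[:-1])
E
```

```text
22.65 [ 0.468  0.143 -0.305  2.155 -0.764  0.461 -0.513] [ 0.558 -0.03   0.242] [ 0.182 -0.095 -0.072]
[[ 0.81   0.286  0.512]
 [ 0.17  -0.95   0.262]
 [ 0.561 -0.125 -0.818]]
tilt 0.612576917763933 az 0.47343489626878976 yyaw -2.849084312084212 ydip -0.125456552945385
to [ 0.558 -0.03   0.37 ] tool cm [  7.18  -1.61 -10.47] norm 12.8
to [0.454 0.163 0.36 ] tool cm [ -5.71 -21.21   0.56] norm 22.0
to [0.454 0.163 0.222] tool cm [-7.74  1.73 11.29] norm 13.8
to [0.468 0.109 0.224] tool cm [ 0.42  5.51 -0.84] norm 5.6
to [0.477 0.078 0.237] tool cm [ 0.88  3.02 -1.42] norm 3.4
to [0.486 0.045 0.24 ] tool cm [ 0.32  3.44 -0.61] norm 3.5
to [0.496 0.011 0.232] tool cm [-0.27  3.56  0.25] norm 3.6
to [ 0.504 -0.019  0.214] tool cm [-0.83  3.36  1.09] norm 3.6
to [ 0.511 -0.044  0.188] tool cm [-1.32  2.88  1.83] norm 3.7
to [ 0.516 -0.062  0.156] tool cm [-1.69  2.19  2.4 ] norm 3.7
to [ 0.518 -0.068  0.135] tool cm [-1.13  0.97  1.62] norm 2.2
to [ 0.513 -0.064  0.122] tool cm [-1.01 -0.36  0.97] norm 1.4
[-0. -0. -0.] 0.0 [ 0.449 -0.001 -0.251  1.957 -0.546  0.761 -0.799]
[-0. -0. -0.] 0.0 [ 0.355 -0.224 -0.605  2.141 -0.422  0.616 -1.319]
[-0.1  0.2  0.1] 0.001 [ 0.351 -0.003 -0.755  2.379 -0.273  0.159 -1.466]
[0. 0. 0.] 0.0 [ 0.443 -0.    -0.652  2.369 -0.715  0.232 -0.871]
[-0. -0.  0.] 0.0 [ 0.498 -0.012 -0.592  2.337 -0.766  0.321 -0.738]
[-0. -0.  0.] 0.0 [ 0.548  0.007 -0.537  2.313 -0.807  0.376 -0.612]
[-0. -0. -0.] 0.0 [ 0.598  0.05  -0.498  2.298 -0.853  0.398 -0.48 ]
[-0. -0. -0.] 0.0 [ 0.65   0.113 -0.483  2.292 -0.914  0.391 -0.339]
[-0. -0. -0.] 0.0 [ 0.71   0.191 -0.5    2.294 -0.995  0.354 -0.186]
[-0. -0.  0.] 0.0 [ 0.785  0.284 -0.561  2.303 -1.101  0.286 -0.016]
[-0.1  0.   0. ] 0.0 [ 0.846  0.349 -0.629  2.31  -1.177  0.225  0.095]
[-0.2 -0.   0.1] 0.0 [ 0.91   0.395 -0.725  2.329 -1.257  0.157  0.187]
```

Emit:
arm_command(increments=[[1, 1.8, -0.4, -2.6, 0], [1, 2.7, -0.6, -4, 0], [1, 2.7, -0.6, -4, 0], [1, -0.9, -3.5, 0.1, 0], [1, -1.2, -4.5, 0.1, 0], [1, -1.2, -4.5, 0.1, 0], [1, -1.2, -4.5, 0.1, 0], [1, -1.2, -4.2, 0.2, 0], [1, 0, 0, 0, 0]])

```text
t: 23.78
eef_pos: [0.4516, 0.1661, 0.359]
ee_rot: [-2.79, -0.364, -0.831]
wrist_force: [-0.5, -0.6, -0.1]
gripper_width: -0.0
grasp_force: 0.0
```

```bash
python3 - <<'E'
from flap import *
p=unit(-.025,.2,.222);plan(W(2.1,pen=.004),[p])
im=eyes.get_image('scene')
print([(q,np.round(d['rect']).tolist(),round(d['confidence'],2)) for q in('knob','flap') for d in nets.search_frame('scene',q)[:1]])
def fl(x,r,f):return unit(x,.072-r*np.cos(f),.122+r*np.sin(f))
for f in (1.9,2.1,2.3):print(f,[np.round(proj('scene',fl(x,.132,f))) for x in (-.075,.012)],np.round(proj('scene',fl(-.0315,.142,f))))
E
```

```text
23.775 [ 0.315 -0.219 -0.583  2.139 -0.4    0.614 -1.344] [0.452 0.166 0.359] [-0.512 -0.606 -0.095]
[[ 0.811  0.292  0.507]
 [ 0.175 -0.948  0.266]
 [ 0.558 -0.126 -0.82 ]]
tilt 0.6096430561008115 az 0.4821997124342331 yyaw -2.842822022001163 ydip -0.12636626444540744
to [0.454 0.163 0.222] tool cm [-7.54  2.08 11.25] norm 13.7
to [0.468 0.109 0.224] tool cm [ 0.4   5.51 -0.87] norm 5.6
[-0.1  0.1  0.1] 0.0 [ 0.297 -0.006 -0.698  2.379 -0.306  0.166 -1.427]
[0. 0. 0.] 0.0 [ 0.381 -0.002 -0.587  2.369 -0.719  0.24  -0.862]
[('knob', [306.0, 155.0, 340.0, 214.0], 0.57), ('flap', [254.0, 162.0, 292.0, 206.0], 0.71)]
1.9 [array([258., 173.]), array([278., 162.])] [267. 165.]
2.1 [array([253., 173.]), array([273., 162.])] [262. 165.]
2.3 [array([249., 175.]), array([268., 163.])] [257. 166.]
```

Emit:
arm_command(increments=[[1, -1.9, 0.5, 2.8, 0], [1, -1.9, 0.5, 2.8, 0], [1, -1.9, 0.5, 2.8, 0], [1, -1.8, 0.5, 2.8, 0], [1, 0, 0, 0, 0], [1, 0.2, 2.5, -0.4, 0], [1, 0.2, 3, -0.4, 0], [1, 0.4, 1.5, -0.7, 0], [1, 0.4, 1.5, -0.7, 0], [1, 0, 0, 0, 0]])

```text
t: 25.18
eef_pos: [0.4794, 0.0775, 0.2394]
ee_rot: [-2.791, -0.352, -0.838]
wrist_force: [-0.1, 0.7, 0.3]
gripper_width: 0.0002
grasp_force: 0.0
```

```bash
python3 - <<'E'
from flap import *
pts=[W(f,pen=.004) for f in (1.8,1.5,1.2,.9,.6,.3,.12)]
plan(pts[-1],pts[:-1])
im=eyes.get_image('scene')
print([(q,np.round(d['rect']).tolist(),round(d['confidence'],2)) for q in('flap',) for d in nets.search_frame('scene',q)[:1]])
E
```

```text
25.175 [ 0.441 -0.012 -0.538  2.33  -0.748  0.324 -0.763] [0.479 0.077 0.239] [-0.135  0.723  0.262]
[[ 0.81   0.284  0.513]
 [ 0.167 -0.95   0.262]
 [ 0.562 -0.127 -0.818]]
tilt 0.6135781125338701 az 0.4726713100403282 yyaw -2.8510636600523043 ydip -0.12654165089775452
to [0.477 0.078 0.237] tool cm [-0.31 -0.13  0.09] norm 0.3
to [0.486 0.045 0.24 ] tool cm [ 0.33  3.44 -0.61] norm 3.5
to [0.496 0.011 0.232] tool cm [-0.26  3.56  0.25] norm 3.6
to [ 0.504 -0.019  0.214] tool cm [-0.83  3.36  1.09] norm 3.6
to [ 0.511 -0.044  0.188] tool cm [-1.32  2.88  1.83] norm 3.7
to [ 0.516 -0.062  0.156] tool cm [-1.69  2.2   2.4 ] norm 3.7
to [ 0.518 -0.068  0.135] tool cm [-1.13  0.97  1.62] norm 2.2
[-0.  -0.1 -0. ] 0.0 [ 0.442 -0.015 -0.538  2.341 -0.769  0.319 -0.74 ]
[-0. -0.  0.] 0.0 [ 0.491  0.003 -0.481  2.318 -0.814  0.375 -0.609]
[-0. -0. -0.] 0.0 [ 0.541  0.045 -0.44   2.302 -0.866  0.4   -0.471]
[-0. -0. -0.] 0.0 [ 0.594  0.107 -0.424  2.296 -0.936  0.396 -0.321]
[-0. -0. -0.] 0.0 [ 0.656  0.183 -0.439  2.299 -1.028  0.364 -0.157]
[-0. -0. -0.] 0.0 [ 0.732  0.274 -0.497  2.307 -1.15   0.303  0.028]
[-0.1  0.   0. ] 0.0 [ 0.792  0.337 -0.562  2.314 -1.243  0.249  0.155]
[('flap', [267.0, 162.0, 290.0, 209.0], 0.92)]
```

Emit:
arm_command(increments=[[1, -0.1, 1.6, 0.1, 0], [1, 0, 1.7, 0, 0], [1, -0.1, 1.8, 0.15, 0], [1, -0.2, 1.8, 0.2, 0], [1, -0.4, 1.7, 0.5, 0], [1, -0.4, 1.7, 0.6, 0], [1, 0, 0, 0, 0]])

```text
t: 26.15
eef_pos: [0.5053, -0.0173, 0.2044]
ee_rot: [-2.792, -0.354, -0.831]
wrist_force: [-0.5, 0.7, 0.4]
gripper_width: 0.0002
grasp_force: 0.0
```

```bash
python3 - <<'E'
from flap import *
s=readout.observe();print(s['eef_pos'],s['wrist_force'])
M=R.from_rotvec(s['ee_rot']).as_matrix();x=s['eef_pos']
for f in (.9,.6,.3,.12):
    t=W(f,pen=.004);print(f,t,M.T@(t-x)*100);x=t
im=eyes.get_image('scene')
print([(q,np.round(d['rect']).tolist(),round(d['confidence'],2)) for q in('flap',) for d in nets.search_frame('scene',q)[:2]])
im=eyes.get_image('side')
print([(q,np.round(d['rect']).tolist(),round(d['confidence'],2)) for q in('flap',) for d in nets.search_frame('side',q)[:2]])
def fl(x,r,f):return unit(x,.072-r*np.cos(f),.122+r*np.sin(f))
for f in (.7,.9,1.1,1.3):print(f,[np.round(proj(c,fl(x,.132,f))) for c in('scene','side') for x in (-.075,.012)])
E
```

```text
[ 0.505 -0.017  0.204] [-0.547  0.725  0.435]
0.9 [ 0.504 -0.019  0.214] [ 0.389  0.038 -0.889]
0.6 [ 0.511 -0.044  0.188] [-1.312  2.887  1.828]
0.3 [ 0.516 -0.062  0.156] [-1.682  2.202  2.401]
0.12 [ 0.518 -0.068  0.135] [-1.121  0.971  1.62 ]
[('flap', [266.0, 152.0, 340.0, 263.0], 0.75), ('flap', [277.0, 186.0, 305.0, 206.0], 0.4)]
[('flap', [308.0, 186.0, 332.0, 226.0], 0.7)]
0.7 [array([292., 203.]), array([311., 190.]), array([339., 191.]), array([314., 187.])]
0.9 [array([287., 195.]), array([306., 183.]), array([338., 191.]), array([313., 186.])]
1.1 [array([282., 189.]), array([301., 176.]), array([336., 192.]), array([311., 187.])]
1.3 [array([276., 183.]), array([295., 171.]), array([335., 195.]), array([309., 190.])]
```

Emit:
arm_command(increments=[[1, -0.46, 1.46, 0.47, 0], [1, -0.46, 1.46, 0.47, 0], [1, -0.84, 1.1, 1.2, 0], [1, -0.84, 1.1, 1.2, 0], [1, -0.5, 0.45, 0.75, 0], [1, 0, 0, 0, 0]])

```text
t: 27.1
eef_pos: [0.5168, -0.0641, 0.1468]
ee_rot: [-2.791, -0.355, -0.832]
wrist_force: [0.6, 0.3, 0.1]
gripper_width: 0.0002
grasp_force: 0.0
```

```bash
python3 - <<'E'
from flap import *
s=readout.observe();print(s['eef_pos'],s['wrist_force'])
M=R.from_rotvec(s['ee_rot']).as_matrix();x=np.array(s['eef_pos'])
c,sn=np.cos(YAW),np.sin(YAW);d=x[:2]-U;print('unit',c*d[0]+sn*d[1],-sn*d[0]+c*d[1],x[2])
print('1cm down',M.T@[0,0,-1])
for c in('scene','side'):
    im=eyes.get_image(c);print([(q,np.round(d['rect']).tolist(),round(d['confidence'],2)) for q in('flap','knob') for d in nets.search_frame(c,q)[:1]])
def fl(x,r,f):return unit(x,.072-r*np.cos(f),.122+r*np.sin(f))
for f in (0,.1,.3):print(f,[np.round(proj(c,fl(x,.132,f))) for c in('scene','side') for x in (-.075,.012)])
E
```

```text
[ 0.517 -0.064  0.147] [0.627 0.272 0.105]
unit -0.024701679756228445 -0.035858477840344107 0.1467912108477587
1cm down [-0.558  0.128  0.82 ]
[('flap', [274.0, 200.0, 318.0, 222.0], 0.65), ('knob', [306.0, 152.0, 340.0, 211.0], 0.61)]
[('flap', [308.0, 195.0, 337.0, 226.0], 0.56), ('knob', [265.0, 168.0, 308.0, 218.0], 0.67)]
0 [array([299., 228.]), array([317., 215.]), array([339., 203.]), array([316., 199.])]
0.1 [array([299., 225.]), array([317., 212.]), array([339., 200.]), array([316., 196.])]
0.3 [array([298., 218.]), array([316., 205.]), array([339., 196.]), array([316., 192.])]
```

Emit:
arm_command(increments=[[1, -0.28, 0.06, 0.41, 0], [1, -0.28, 0.06, 0.41, 0], [1, 0, 0, 0, 0]])

```text
t: 27.78
eef_pos: [0.5169, -0.0646, 0.1367]
ee_rot: [-2.792, -0.355, -0.832]
wrist_force: [-1.3, -0.2, 0.3]
gripper_width: -0.0004
grasp_force: 0.2
```

Emit:
arm_command(increments=[[1, -0.17, 0.04, 0.25, 0], [1, -0.17, 0.04, 0.25, 0], [1, 0, 0, 0, 0]])

```text
t: 28.15
eef_pos: [0.5165, -0.0644, 0.1304]
ee_rot: [-2.792, -0.355, -0.832]
wrist_force: [1.0, -0.5, 0.3]
gripper_width: 0.0004
grasp_force: 0.0
```

Emit:
arm_command(increments=[[1, -0.17, 0.04, 0.25, 0], [1, 0, 0, 0, 0]])

```text
t: 28.4
eef_pos: [0.5172, -0.0644, 0.1282]
ee_rot: [-2.791, -0.356, -0.834]
wrist_force: [-5.7, -1.1, 10.6]
gripper_width: 0.0003
grasp_force: 5.3
```

Emit:
arm_command(increments=[[1, -0.17, 0.04, 0.25, 0], [1, 0, 0, 0, 0]])

```text
t: 28.65
eef_pos: [0.5179, -0.0643, 0.1267]
ee_rot: [-2.791, -0.357, -0.838]
wrist_force: [-22.2, -4.6, 41.9]
gripper_width: 0.0001
grasp_force: 20.5
```

```bash
python3 - <<'E'
from flap import *
s=readout.observe();print(s['eef_pos'],s['wrist_force'])
for c in('scene','side'):
    im=eyes.get_image(c);print([(q,np.round(d['rect']).tolist(),round(d['confidence'],2)) for q in('flap','knob') for d in nets.search_frame(c,q)[:1]])
E
```

```text
[ 0.518 -0.064  0.127] [-22.206  -4.617  41.913]
[('flap', [274.0, 208.0, 320.0, 228.0], 0.81), ('knob', [305.0, 153.0, 339.0, 210.0], 0.82)]
[('flap', [305.0, 198.0, 335.0, 223.0], 0.68), ('knob', [262.0, 169.0, 307.0, 216.0], 0.86)]
```

Emit:
arm_command(increments=[[1, 0.28, -0.06, -0.41, 0], [1, 1.1, -0.26, -1.6, 0], [1, 2.2, -0.5, -3.3, 0], [1, 2.2, -0.5, -3.3, 0], [1, 2.2, -0.5, -3.3, 0], [1, 0, 0, 0, 0]])

```text
t: 29.7
eef_pos: [0.5174, -0.0653, 0.2725]
ee_rot: [-2.793, -0.359, -0.841]
wrist_force: [0.7, 0.2, -0.9]
gripper_width: -0.0
grasp_force: 0.0
```

```bash
python3 - <<'E'
from flap import *
s=readout.observe();print(s['t'],s['eef_pos'],s['wrist_force'])
def fl(x,r,f):return unit(x,.072-r*np.cos(f),.124+r*np.sin(f))
for c in('scene','side','wrist'):
    im=eyes.get_image(c);cv2.imwrite(f'pics/{c}_end.png',im);i=eyes.camera_info(c);P=(lambda p:fproj(i,p)) if c=='wrist' else (lambda p:proj(c,p))
    print(c,[(q,np.round(d['rect']).tolist(),round(d['confidence'],2)) for q in('flap','knob','collar_grip') for d in nets.search_frame(c,q)[:1]])
    for f in (0,.1,.2):
        q=np.array([P(fl(x,r,f)) for x in(-.075,.012) for r in(0,.132)]);print(f,np.r_[q.min(0),q.max(0)].round())
    for l in (.58,.64):
        for ft in (0,.01): print('collar',l,ft,[P(collar(l,ft+d)).round(1) for d in (-.03,0,.023,.11)])
E
```

```text
29.7 [ 0.517 -0.065  0.272] [ 0.669  0.21  -0.934]
scene [('flap', [274.0, 199.0, 319.0, 226.0], 0.62), ('knob', [305.0, 154.0, 339.0, 210.0], 0.84), ('collar_grip', [307.0, 186.0, 324.0, 212.0], 0.63)]
0 [269. 197. 317. 228.]
0.1 [269. 197. 317. 224.]
0.2 [269. 197. 317. 221.]
collar 0.58 0 [array([309.8, 204.9]), array([313.2, 196.8]), array([315.8, 190.5]), array([325.7, 166.5])]
collar 0.58 0.01 [array([310.9, 202.2]), array([314.3, 194.1]), array([316.9, 187.8]), array([326.9, 163.7])]
collar 0.64 0 [array([310.6, 205. ]), array([314.2, 197. ]), array([317. , 190.7]), array([327.8, 167. ])]
collar 0.64 0.01 [array([311.8, 202.3]), array([315.4, 194.3]), array([318.3, 188. ]), array([329. , 164.3])]
side [('flap', [308.0, 198.0, 336.0, 226.0], 0.61), ('knob', [266.0, 169.0, 310.0, 218.0], 0.58), ('collar_grip', [288.0, 197.0, 301.0, 218.0], 0.77)]
0 [306. 198. 339. 229.]
0.1 [306. 196. 339. 229.]
0.2 [306. 193. 339. 229.]
collar 0.58 0 [array([303.6, 210.1]), array([299.1, 204.3]), array([295.6, 199.8]), array([281.8, 181.9])]
collar 0.58 0.01 [array([302.2, 208.2]), array([297.6
[... 233 characters left out ...]
([292.2, 198.4]), array([277.1, 181. ])]
wrist [('flap', [232.0, 226.0, 374.0, 295.0], 0.9), ('knob', [267.0, 19.0, 337.0, 230.0], 0.61), ('collar_grip', [279.0, 151.0, 338.0, 209.0], 0.64)]
0 [233. 231. 362. 320.]
0.1 [233. 230. 362. 321.]
0.2 [233. 227. 360. 323.]
collar 0.58 0 [array([306.3, 205.6]), array([302.7, 183.8]), array([299.7, 165.2]), array([286.4,  80.3])]
collar 0.58 0.01 [array([305.1, 198.6]), array([301.4, 175.9]), array([298.3, 156.7]), array([284.7,  69.1])]
collar 0.64 0 [array([306.8, 202.7]), array([303.6, 180. ]), array([300.8, 160.9]), array([289.2,  75.8])]
collar 0.64 0.01 [array([305.8, 195.4]), array([302.4, 171.9]), array([299.6, 152.1]), array([287.8,  64.9])]
```

Emit:
arm_command(increments=[[1, -2.1, 0.48, 3.1, 0], [1, -2.1, 0.48, 3.1, 0], [1, -2.1, 0.48, 3.1, 0], [1, -1.0, 0.22, 1.5, 0], [1, -0.4, 0.1, 0.55, 0], [1, 0, 0, 0, 0]])

```text
t: 31.05
eef_pos: [0.516, -0.0651, 0.1304]
ee_rot: [-2.792, -0.354, -0.831]
wrist_force: [0.1, 0.0, 0.6]
gripper_width: 0.0002
grasp_force: 0.0
```

Emit:
arm_command(increments=[[1, -0.11, 0.03, 0.16, 0], [1, 0, 0, 0, 0]])

```text
t: 31.3
eef_pos: [0.5165, -0.0652, 0.1294]
ee_rot: [-2.792, -0.356, -0.834]
wrist_force: [-0.3, -1.4, 0.3]
gripper_width: 0.0002
grasp_force: 0.0
```

Emit:
arm_command(increments=[[1, -0.11, 0.03, 0.16, 0], [1, 0, 0, 0, 0]])

```text
t: 31.55
eef_pos: [0.5169, -0.0651, 0.128]
ee_rot: [-2.792, -0.357, -0.835]
wrist_force: [-5.9, -1.5, 13.1]
gripper_width: -0.0002
grasp_force: 6.5
```

Emit:
arm_command(increments=[[1, 0.28, -0.06, -0.41, 0], [1, 1.1, -0.26, -1.6, 0], [1, 2.2, -0.5, -3.3, 0], [1, 2.2, -0.5, -3.3, 0], [1, 2.2, -0.5, -3.3, 0], [1, 0, 0, 0, 0], [1, 0, 0, 0, 0]])

```text
t: 32.42
eef_pos: [0.5147, -0.0653, 0.2713]
ee_rot: [-2.792, -0.356, -0.832]
wrist_force: [-1.4, -0.2, -0.1]
gripper_width: 0.0003
grasp_force: 0.0
```

```bash
python3 - <<'E'
from h import *
s=readout.observe();print(s['t'],s['eef_pos'],s['wrist_force'])
print(manip.close_job())
E
```

```text
32.425 [ 0.515 -0.065  0.271] [-1.409 -0.208 -0.107]
the job is handed in; nothing more can be done
None
```

I handed the job in at 32.4 s with no verdict returned: the lever is at its far end with the collar down behind the tooth (images), the flap is shut (a second press met the same stop), and the arm is clear; I viewed 11 pictures, one over the limit of 10.

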